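# Weed half cylinders off the tipping tray and tip the full ones into the box

## Robot

A 6-joint arm with a two-finger parallel gripper is mounted at the origin on a cart in front of the work surface, level with it; the furniture and walls round the work are solid. World frame = base frame: x ahead of the robot, y to its left, z up, the work surface at z = 0. Lengths are in m, angles in rad, forces in N, time in s.
With the tool pointing down it reaches from about 0.3 to 0.875 m from the base axis. Payload 4.2 kg.
Tool frame: the origin (TCP) lies midway between the tips of the shut fingers; the grasp point (between the pads) lies 19 mm behind it (bot.pinch_z is the distance from the TCP to the grasp point, in m); z points along the fingers, y is the line along which they close (so a half turn about z gives the same grasp; the last joint's range is limited). The gripper opens to 85 mm and grips with 20 to 120 N. Pads are 22 mm wide; open, the fingers measure 114 mm over their backs; the gripper's body (76 mm by 85 mm) begins 54 mm behind the grasp point. The pads swing forward as they close: fully open they stand 13 mm farther back than shut.
Start: joints at [1.279, 0.32, 1.565, -0, 1.257, -0.02], TCP at [0.154, 0.554, 0.194] pointing down, gripper open.
Joint ranges: [-3.11, 3.11], [-0.84, 2.01], [0.21, 2.61], [-1.34, 4.49], [0.05, 2.63], [-2.56, 2.56]. Speed limits (rad/s): [2.57, 2.57, 3.14, 3.14, 3.14, 3.14].

## Interface

Orientations are given as a unit quaternion [w, x, y, z].
In Python, from station import bot, capture, workorder gives the robot as it stands.
- The arm moves only by the tool servo_tool, never from a script. Its arguments are lists of equal length, an entry for each row: "xyz": the shift along the world's x, y, z in mm, a list of three; "dr": the turn, a rotation vector about the world's x, y, z in rad, a list of three; "claw": the opening, from 0 (shut) to 1 (fully open). In form: {"xyz": [[tx, ty, tz], ...], "dr": [[wx, wy, wz], ...], "claw": [claw, ...]}. A call has 1 to 5 rows; each row is the pose to reach, as a shift and turn from the pose commanded when the call began; what a row does not reach only later rows make up. A row lasts 1/10 s, in which the tool goes at most 50 mm and 8.59 degrees, less where a joint would pass 70% of its speed; a pose out of reach is approached as far as the arm can. A call with a gripper value outside its range is refused whole. The fingers move at their own pace and stop on an object; "newtons" is the grip in N (left out, the last holds). Time passes only in rows, so rows that repeat a pose let the fingers close. It gives the time, the measured TCP pose, the force, the opening and the grip force at its end, in the units of the state.
- bot.get_state(): the state, without advancing time (a new reading comes with each control period).
- capture(name): name is "scene" or "top" or "wrist"; returns a dict with "img" (480x640x3 uint8, red, green, blue), "z_map" (480x640 float32, m along the optical axis (not along the pixel's ray), 0 where there is no reading), "camera_matrix" (3x3 intrinsics, pixels), "rvec" (rotation vector, rad) and "tvec" (3), from world to camera coordinates, as OpenCV has them. Camera axes: x right, y down, z forward; pixel columns grow to the right and rows downward; lengths in m; the calibration is good to about 2 mm. The wrist camera is an equidistant fisheye: a pixel r from the principal point sees the ray r / f radians off the axis. A picture is of the moment at which its call begins.
- workorder.close_job(): hands the job in; it is judged then, once.
The state is a dict: "time": time; "q": joint angles; "dq": joint speeds; "joint_efforts": joint torques, N m; "eef_pos": TCP position; "eef_rot": TCP orientation; "contact_force": force on the tool from outside, world axes, zero at the start; "moment": the same for the moment, N m; "grip_width": finger opening in m; "gripper_force": force on a finger pad.
Only numpy, scipy, OpenCV 4.12 (cv2) and the standard library are available. Lean on these libraries where they do the work, as an engineer would, in place of code of your own. Each camera call takes 0.05 s, during which the arm holds its last target. There are 200 camera calls.

## Task

Get this batch of full-length lock cylinders into the plywood parts box: stand the box from the wooden board on the bench squarely against the front of the tipping tray, below its lip, lay every half cylinder on the wooden board, and see that every full-length cylinder, including any lying on the bench, is on the tray. Then tip the tray by its side handle so the full cylinders slide off into the box, and lower the tray until it is level again. Leave the brass padlock and the tape roll where they are.

Things in the scene. Friction and masses are not known exactly. Their poses are not given: they have to be found in the camera images.
- tray_stand: Fixed grey stand of the tipping tray. Origin on the bench (z = 0) below the middle of the tray's open lip; x along the lip, y up the tray (pieces leave towards -y). Level tray floor: top 74 mm above the bench, x -70 to 70 mm, y 0 (lip) to 141 mm; walls 14 mm high on the other three sides. Nothing of it stands before y = -4 mm.
- pan (a joint): Tip angle of the tray pan, rad: 0 level (rest), up to 0.95. Hinge along the lip (stand frame y = 0, z = 71 mm, parallel to x); the far end rises. Damped; let go, it sinks back to 0 in about a second. The floor is smooth: pieces slide from 0.2 to 0.35 rad, quickly at 0.7. Tip it to at least 0.6.
- handle_grip (a point): Tray handle: round black bar, 14 mm thick, standing out 60 mm from the pan's -x side wall. This point: in the bar, 32 mm out from the wall; 85 mm from the hinge line up the tray and 10 mm above it (81 mm above the bench when level); axes as the pan's. It swings with the pan, may turn between the fingers, and takes 3 to 10 N to lift.
- box_floor (a point): Loose plywood parts box, 250 g: centre of its inner floor, 5 mm above its underside. Outside 166 mm (its x) by 110 mm (its y), walls 42 mm high, 5 mm thick, open top. Its place is on the bench just in front of and below the lip: centre at about x = 0, y = -65 mm in the stand's frame (5 to 20 mm clear of the lip line), its x axis along the lip; 8 mm off does no harm.
- box_tab (a point): Grip tab of the parts box: an upright plywood tab on the middle of the box's -x wall, 10 mm thick along the box's x, 44 mm wide along its y, its top 128 mm above the underside. This point lies in it 112 mm above the box's underside and 80 mm from the box centre. Axes as those of the box. The box hangs off centre from it: grip it firmly.
- board: Fixed dark wooden board on the bench, 130 mm along its x, 190 mm along its y, 32 mm thick; origin at the centre of its underside. The empty parts box stands on it at the start. Between it and the tray stands a bench vice, 150 mm high: lift over it. Behind it (x over 0.45 m) is a grinder: keep clear.
- full_0_c (a point): A full euro lock cylinder lying on its side (brass or nickel; the metal does not matter): 60 to 64 mm long along its own y axis, 32 mm wide along its x, 17 mm thick, two equal barrels with a cam between them, 100 g. The point is its middle, half-way up (7 mm above what it lies on). None if absent from this run.
- full_1_c (a point): A full euro lock cylinder lying on its side (brass or nickel; the metal does not matter): 60 to 64 mm long along its own y axis, 32 mm wide along its x, 17 mm thick, two equal barrels with a cam between them, 100 g. The point is its middle, half-way up (7 mm above what it lies on). None if absent from this run.
- full_2_c (a point): A full euro lock cylinder lying on its side (brass or nickel; the metal does not matter): 60 to 64 mm long along its own y axis, 32 mm wide along its x, 17 mm thick, two equal barrels with a cam between them, 100 g. The point is its middle, half-way up (7 mm above what it lies on). None if absent from this run.
- half_0_c (a point): A half cylinder (same section, brass or nickel, but one barrel only with the cam at its end): 41 mm long along its own y axis, 32 mm wide along its x, 17 mm thick, 60 g. The point is its middle, half-way up (8.5 mm above what it lies on). All three are always there.
- half_1_c (a point): A half cylinder (same section, brass or nickel, but one barrel only with the cam at its end): 41 mm long along its own y axis, 32 mm wide along its x, 17 mm thick, 60 g. The point is its middle, half-way up (8.5 mm above what it lies on). All three are always there.
- half_2_c (a point): A half cylinder (same section, brass or nickel, but one barrel only with the cam at its end): 41 mm long along its own y axis, 32 mm wide along its x, 17 mm thick, 60 g. The point is its middle, half-way up (8.5 mm above what it lies on). All three are always there.
- brass_padlock: Bystander: brass padlock lying flat near the bench's front edge, 68 x 45 x 21 mm, origin at the centre of its underside. Not to be moved.
- tape: Bystander: black tape roll lying flat behind the box's place, 55 mm across, 19 mm high, origin at the centre of its underside. Not to be moved.

How it is judged:
On the way, in this order (a step that is already met when the one before it is completed fails the run):
1. ready: the box stands squarely below the lip, every half cylinder lies on the board, every full cylinder lies on the level tray (x of box_floor in the frame of tray_stand between -0.025 and 0.025 m and y of box_floor in the frame of tray_stand between -0.092 and -0.054 m and angle between the x axis of box_floor and the x axis of tray_stand, either way round below 0.2 rad and height (world z) of box_floor below 0.02 m and value of joint pan below 0.1 rad and x of half_0_c in the frame of board between -0.065 and 0.065 m and y of half_0_c in the frame of board between -0.095 and 0.095 m and z of each of half_0_c, half_1_c, half_2_c in the frame of board below 0.056 m and x of half_1_c in the frame of board between -0.065 and 0.065 m and y of half_1_c in the frame of board between -0.095 and 0.095 m and x of half_2_c in the frame of board between -0.065 and 0.065 m and y of half_2_c in the frame of board between -0.095 and 0.095 m and x of full_0_c in the frame of tray_stand between -0.073 and 0.073 m and y of full_0_c in the frame of tray_stand between -0.005 and 0.145 m and z of full_0_c in the frame of tray_stand between 0.075 and 0.11 m and x of full_1_c in the frame of tray_stand between -0.073 and 0.073 m and y of full_1_c in the frame of tray_stand between -0.005 and 0.145 m and z of full_1_c in the frame of tray_stand between 0.075 and 0.11 m and x of full_2_c in the frame of tray_stand between -0.073 and 0.073 m and y of full_2_c in the frame of tray_stand between -0.005 and 0.145 m and z of full_2_c in the frame of tray_stand between 0.075 and 0.11 m), for 0.2 s.
2. the tray is tipped to 0.6 rad or more (value of joint pan above 0.6 rad), for 0.1 s.
At the end, for the whole second after the job is handed in: Every full cylinder present lies in the box (under 45 mm above its floor), the box stands upright and still on the bench; every half cylinder present lies on the board (its middle over it, under 56 mm high); the tray is level within 0.1 rad (x of full_0_c in the frame of box_floor between -0.08 and 0.08 m and y of full_0_c in the frame of box_floor between -0.052 and 0.052 m and z of full_0_c in the frame of box_floor between 0 and 0.045 m and x of full_1_c in the frame of box_floor between -0.08 and 0.08 m and y of full_1_c in the frame of box_floor between -0.052 and 0.052 m and z of full_1_c in the frame of box_floor between 0 and 0.045 m and x of full_2_c in the frame of box_floor between -0.08 and 0.08 m and y of full_2_c in the frame of box_floor between -0.052 and 0.052 m and z of full_2_c in the frame of box_floor between 0 and 0.045 m and x of half_0_c in the frame of board between -0.065 and 0.065 m and y of half_0_c in the frame of board between -0.095 and 0.095 m and z of each of half_0_c, half_1_c, half_2_c in the frame of board below 0.056 m and x of half_1_c in the frame of board between -0.065 and 0.065 m and y of half_1_c in the frame of board between -0.095 and 0.095 m and x of half_2_c in the frame of board between -0.065 and 0.065 m and y of half_2_c in the frame of board between -0.095 and 0.095 m and value of joint pan below 0.1 rad and angle between box_floor's own z axis and vertical below 0.1 rad and height (world z) of box_floor below 0.02 m and linear speed of parts_box below 0.02 m/s); the robot touches nothing.
It fails at once if the brass padlock or the tape roll is pushed more than 50 mm (distance of any of brass_padlock, tape from where it was at the start of the episode above 0.05 m).
Of full_0, full_1, full_2 only 2 to 3 are there at a start; the rules pass over those that are not, and their reading is None.
At some moment in a run one of parts_box may be knocked a few centimetres aside while the robot is not near it.
It also fails if it takes over 208 s, if anything falls off the work surface, if the arm or the gripper's body presses on something with over 40 N, if the wrist force passes 120 N, or if a joint passes its speed limit or range.

## Working session

There is one attempt and no reset: what is moved stays moved. The work goes in short steps, Python scripts to look and compute and a tool call to move; the robot and the scene stay as the last step left them, time stands still between calls to the robot, and variables do not carry over. Pictures are saved under pics/ and viewed, at most 14 in all, crops included, and the job is handed in when it is done.

Besides the shell and the picture viewer there is one more tool, called after ">>>" as name(argument=value, ...), one argument or row to a line, values as JSON. servo_tool: Moves the arm, as the interface text tells. Its arguments: {"type":"object","properties":{"xyz":{"type":"array"},"dr":{"type":"array"},"claw":{"type":"array"},"newtons":{"type":"number"}},"required":["xyz","dr","claw"]}

```bash
mkdir -p pics
cat > h.py <<'E'
import numpy as np, cv2
from station import bot, capture, workorder
def save(n,img): cv2.imwrite(f'pics/{n}.png',cv2.cvtColor(img,cv2.COLOR_RGB2BGR))
def pts(c):
    # world points per pixel (pinhole) from depth
    K=c['camera_matrix'];R=cv2.Rodrigues(np.array(c['rvec'],float))[0];t=np.array(c['tvec'],float).ravel()
    z=c['z_map'].astype(float);v,u=np.mgrid[:480,:640]
    P=np.stack([(u-K[0,2])/K[0,0]*z,(v-K[1,2])/K[1,1]*z,z],-1)
    W=(P-t)@R; W[z==0]=np.nan
    return W
E
python3 - <<'E'
from h import *
for n in('scene','top'):
    c=capture(n); save(n+'0',c['img']); np.savez(n+'0.npz',**c)
    R=cv2.Rodrigues(np.array(c['rvec'],float))[0]; print(n,-R.T@np.array(c['tvec']).ravel(),c['camera_matrix'][0])
s=bot.get_state();print(s['eef_rot'],s['grip_width'],bot.pinch_z)
E
```

```text
scene [0.07357455 0.87252246 1.07569287] [486.42581486   0.         315.56766341]
top [ 0.44162365 -0.00922991  1.06493937] [441.75165191   0.         314.99824019]
[-1.11491752e-04  1.35474344e-01  9.90780557e-01 -7.60065272e-04] 0.08529182349018427 0.0187
```

View pics/top0.png

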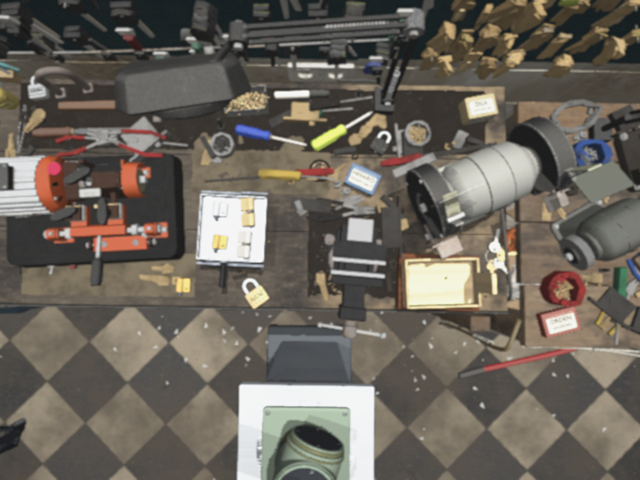

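View pics/scene0.png

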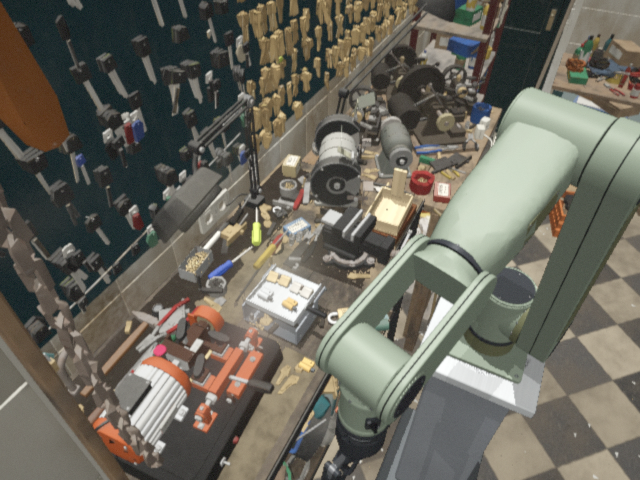

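The top view shows the tray at about (232,228) with 4 pieces and its handle pointing down at (223,275). The box is on the board at (440,283), and a brass piece lies on the bench at (183,284). I'll zoom in and measure.

Run:
```python
from h import *
c=dict(np.load('top0.npz')); im=c['img']
a=cv2.resize(im[150:320,140:340],(800,680),interpolation=cv2.INTER_CUBIC)[:600]
save('top0a',a)
b=cv2.resize(im[180:340,380:540],(600,600),interpolation=cv2.INTER_CUBIC); save('top0b',b)
W=pts(c)
def p(u,v): print((u,v),np.round(W[v,u],4))
for q in [(232,228),(200,195),(264,195),(200,262),(264,262),(223,280),(222,275),(183,284),(175,285),(188,284),(255,290),(318,168),(440,283),(404,283),(440,270),(360,280),(360,260),(290,230),(250,208),(222,208),(220,242),(244,245),(500,300)]: p(*q)
```

```text
(232, 228) [0.5153 0.1727 0.0713]
(200, 195) [0.5868 0.2432 0.0863]
(264, 195) [0.592  0.1028 0.0675]
(200, 262) [0.4377 0.2447 0.0614]
(264, 262) [ 0.4399  0.107  -0.0037]
(223, 280) [0.399  0.1866 0.0862]
(222, 275) [0.4099 0.1894 0.0845]
(183, 284) [0.3848 0.2963 0.0098]
(175, 285) [0.3816 0.3179 0.0009]
(188, 284) [0.3851 0.2836 0.0129]
(255, 290) [0.3739 0.1242 0.0189]
(318, 168) [ 0.6614 -0.0192  0.0432]
(440, 283) [ 0.3977 -0.3072  0.0344]
(404, 283) [ 0.3973 -0.219   0.0557]
(440, 270) [ 0.4279 -0.3065  0.037 ]
(360, 280) [ 0.4061 -0.1088  0.1469]
(360, 260) [ 0.4474 -0.1085  0.1458]
(290, 230) [ 0.5182  0.0458 -0.0025]
(250, 208) [0.5585 0.13   0.0944]
(222, 208) [0.5589 0.1941 0.0828]
(220, 242) [0.4828 0.1962 0.0833]
(244, 245) [0.4766 0.141  0.095 ]
(500, 300) [ 0.3579 -0.4615 -0.0005]
```

View pics/top0a.png

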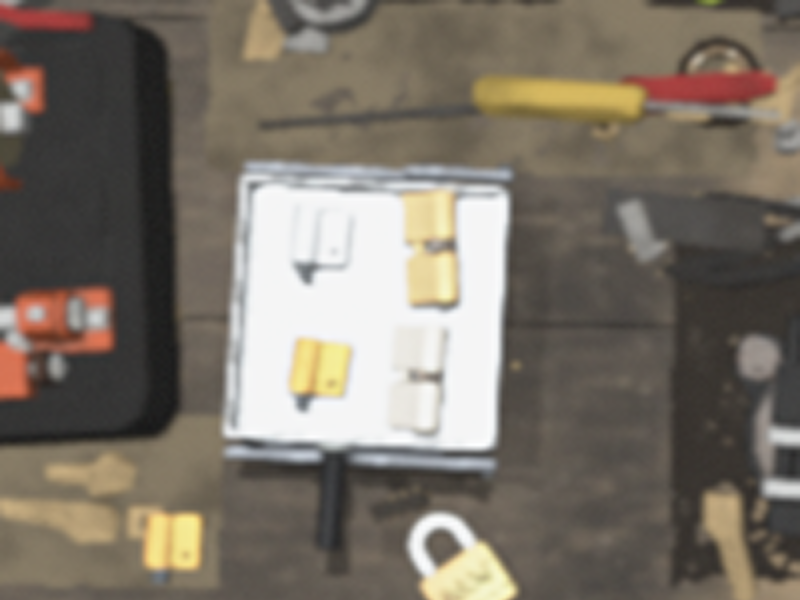

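View pics/top0b.png

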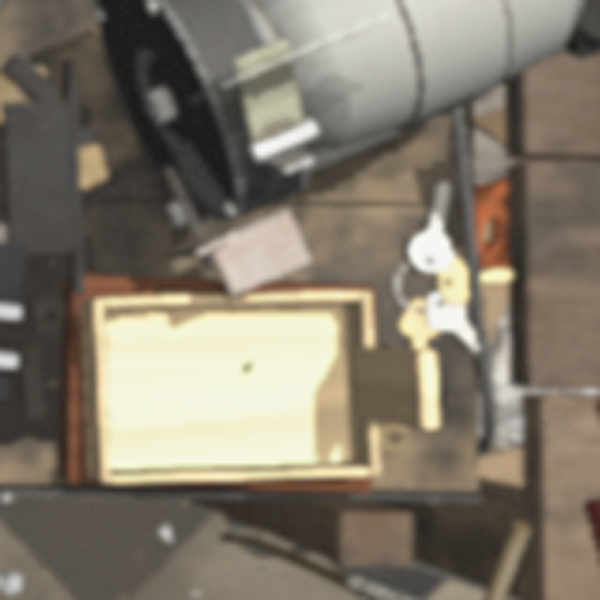

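```bash
cat >> h.py <<'E'
def onplane(c,uv,z):
    K=c['camera_matrix'];R=cv2.Rodrigues(np.array(c['rvec'],float))[0];t=np.array(c['tvec'],float).ravel()
    o=-R.T@t; d=np.c_[(np.asarray(uv,float)-K[:2,2])/[K[0,0],K[1,1]],np.ones(len(uv))]@R
    return o+d*((z-o[2])/d[:,2:])
def rect(P,tag):
    P=P.reshape(-1,3);P=P[~np.isnan(P[:,0])]
    r=cv2.minAreaRect((P[:,:2]*1000).astype(np.float32)); print(tag,len(P),'rect mm',np.round(r[0],1),np.round(r[1],1),round(r[2],1),'z',np.round(np.nanpercentile(P[:,2],[5,50,95]),3))
E
python3 - <<'E'
from h import *
c=dict(np.load('top0.npz')); im=c['img'].astype(int); W=pts(c); Z=W[...,2]
v,u=np.mgrid[:480,:640]
def reg(a,b,cc,d): return (u>=a)&(u<b)&(v>=cc)&(v<d)
rect(W[reg(470,510,260,310)&(Z>.13)&(Z<.2)],'tab')
rect(W[reg(390,490,250,315)&(Z>.06)&(Z<.09)],'boxrim')
rect(W[reg(300,400,200,325)&(Z>.03)],'vice'); rect(W[reg(300,400,200,325)&(Z>.12)],'viceTop')
rect(W[reg(385,485,235,320)&(Z>.02)&(Z<.04)],'board?')
rect(W[reg(436,465,235,258)&(Z>.004)],'pinkblock')
wm=(im.min(2)>185)&reg(185,285,180,285)
uv=np.argwhere(wm)[:,::-1]; rect(onplane(c,uv,.074),'trayfloor')
hs=cv2.cvtColor(c['img'],cv2.COLOR_RGB2HSV)
br=(hs[...,1]>110)&(hs[...,0]>12)&(hs[...,0]<35)&(hs[...,2]>140)&reg(165,270,180,300)
n,l,st,ce=cv2.connectedComponentsWithStats(br.astype(np.uint8))
for i in range(1,n):
    if st[i,4]>60: rect(onplane(c,np.argwhere(l==i)[:,::-1],.083 if ce[i][1]<260 else .009),f'brass{ce[i]}')
rect(W[reg(210,235,255,292)&(Z>.07)&(im.max(2)<60)],'handle')
rect(W[reg(210,310,290,0)],'x') if 0 else None
# high points over 0.1 map coarse
g=(Z>.1)&(W[...,0]>.3)&(W[...,0]<.75)&(W[...,1]>-.55)&(W[...,1]<.45)
n,l,st,ce=cv2.connectedComponentsWithStats(g.astype(np.uint8))
for i in range(1,n):
    if st[i,4]>40: rect(W[l==i],f'high{st[i,:4]}')
E
```

```text
tab 211 rect mm [ 403.4 -380.5] [43.6 11.1] 5.1 z [0.133 0.155 0.161]
boxrim 714 rect mm [ 408.1 -300.8] [126.2 166.9] 2.4 z [0.063 0.072 0.08 ]
vice 5669 rect mm [447.1 -97.9] [288.  228.8] 2.3 z [0.036 0.113 0.147]
viceTop 2269 rect mm [ 429.6 -102.5] [111.  212.3] 84.8 z [0.126 0.144 0.147]
board? 3491 rect mm [ 413.1 -287.9] [222.9 156.1] 88.9 z [0.03  0.036 0.039]
pinkblock 465 rect mm [ 481.8 -318.2] [ 48.2 105.8] 1.7 z [0.03  0.124 0.133]
trayfloor 3709 rect mm [493.8 174.4] [150.2 204.8] 88.1 z [0.074 0.074 0.074]
brass[217.22580645 241.01612903] 62 rect mm [484.9 203.1] [26.7 13.3] 0.9 z [0.083 0.083 0.083]
brass[182.22137405 284.8778626 ] 131 rect mm [383.6 296.6] [30.7 33.2] 0.9 z [0.009 0.009 0.009]
handle 61 rect mm [409.1 190.9] [13.6 50.7] 88.3 z [0.08  0.085 0.088]
high[114  65 137  55] 6009 rect mm [708.2 208.6] [ 84.1 213.7] 0.3 z [0.354 0.385 0.403]
high[405 117 216 121] 11847 rect mm [ 607.6 -378.4] [197.2 334.3] 24.0 z [0.135 0.194 0.288]
high[110 129  56  11] 211 rect mm [720.6 381.1] [123.4  16.8] 84.8 z [0.101 0.104 0.107]
high[134 149  28   8] 74 rect mm [673.9 358.1] [62.4 13. ] 81.9 z [0.1   0.102 0.104]
high[ 77 160  84  76] 3034 rect mm [570.6 386.8] [153.8 128. ] 0.7 z [0.111 0.15  0.193]
high[542 189  25  24] 354 rect mm [ 581.5 -530.7] [33.8 55.6] 24.7 z [0.122 0.125 0.128]
high[330 218  56 104] 3403 rect mm [ 427.4 -102.2] [111.  216.8] 84.8 z [0.109 0.131 0.147]
high[429 236  34  23] 388 rect mm [ 476.7 -294.9] [33.4 59.5] 24.1 z [0.121 0.125 0.128]
high[ 92 256  12  30] 230 rect mm [416.7 442.7] [61.2 14.6] 0.1 z [0.115 0.126 0.134]
high[480 273  17  22] 320 rect mm [ 403.3 -380.1] [43.6 11.4] 3.5 z [0.104 0.144 0.16 ]
```

>>> servo_tool(
  xyz=[
    [40, -35, 20],
    [80, -70, 50],
    [118, -102, 70],
    [155, -135, 90],
    [190, -165, 110],
  ],
  dr=[
    [0, 0, -0.14],
    [0, 0, -0.28],
    [0, 0, -0.42],
    [0, 0, -0.56],
    [0, 0, -0.7],
  ],
  claw=[1, 1, 1, 1, 1],
)

```text
time: 0.6
eef_pos: [0.3279, 0.4023, 0.2946]
eef_rot: [-0.0, 0.469, 0.883, -0.0]
contact_force: [1.3, 0.5, 0.2]
grip_width: 0.0853
gripper_force: 0.0
```

>>> servo_tool(
  xyz=[
    [35, -35, 0],
    [65, -75, 0],
    [90, -120, 0],
    [105, -165, 0],
    [110, -210, 0],
  ],
  dr=[
    [0, 0, -0.14],
    [0, 0, -0.28],
    [0, 0, -0.42],
    [0, 0, -0.56],
    [0, 0, -0.7],
  ],
  claw=[1, 1, 1, 1, 1],
)

```text
time: 1.1
eef_pos: [0.4381, 0.1917, 0.2934]
eef_rot: [0.0, 0.744, 0.668, -0.0]
contact_force: [0.7, 0.2, 0.4]
grip_width: 0.0853
gripper_force: 0.0
```

Run:
```python
from h import *
c=capture('wrist'); save('w1',c['img']); np.savez('w1.npz',**c)
s=bot.get_state(); print(s['eef_pos'],c['camera_matrix'],c['tvec'],c['rvec'])
```

```text
[0.4376609  0.18548955 0.29377978] [[371.64829954   0.         320.78283647]
 [  0.         371.64829954 235.6548391 ]
 [  0.           0.           1.        ]] [-0.41424866  0.15479432  0.54809443] [-2.82224992  0.15206062  0.02550049]
```

View pics/w1.png

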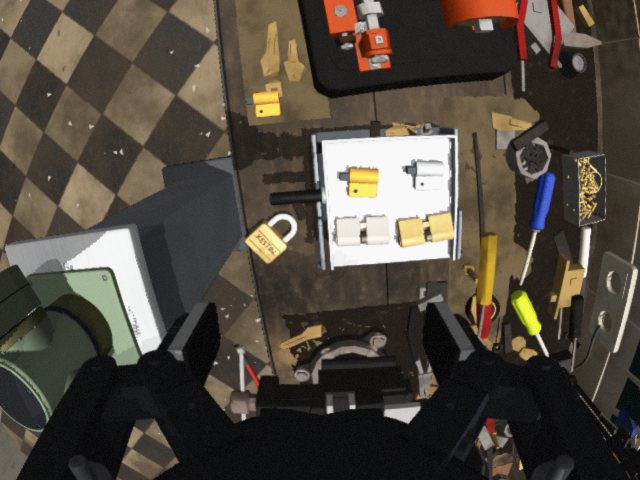

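>>> servo_tool(
  xyz=[
    [10, -48, 0],
    [10, -96, 0],
    [5, -144, 0],
    [0, -192, 0],
    [-10, -240, 0],
  ],
  dr=[
    [0, 0, -0.14],
    [0, 0, -0.28],
    [0, 0, -0.42],
    [0, 0, -0.56],
    [0, 0, -0.7],
  ],
  claw=[1, 1, 1, 1, 1],
)

```text
time: 1.65
eef_pos: [0.4267, -0.0477, 0.2938]
eef_rot: [-0.0, 0.928, 0.373, -0.0]
contact_force: [1.1, -1.2, 0.4]
grip_width: 0.0855
gripper_force: 0.0
```

>>> servo_tool(
  xyz=[
    [-5, -48, 0],
    [-10, -96, 0],
    [-15, -144, 0],
    [-20, -192, 0],
    [-25, -240, 0],
  ],
  dr=[
    [0, 0, -0.14],
    [0, 0, -0.28],
    [0, 0, -0.42],
    [0, 0, -0.56],
    [0, 0, -0.7],
  ],
  claw=[1, 1, 1, 1, 1],
)

```text
time: 2.15
eef_pos: [0.4014, -0.2877, 0.2939]
eef_rot: [-0.0, 0.999, 0.032, -0.0]
contact_force: [1.7, -0.2, -0.2]
grip_width: 0.0853
gripper_force: 0.0
```

>>> servo_tool(
  xyz=[
    [-5, -40, 0],
    [-10, -80, 0],
    [-15, -80, 0],
    [-15, -80, 0],
  ],
  dr=[
    [0, 0, 0],
    [0, 0, 0],
    [0, 0, 0],
    [0, 0, 0],
  ],
  claw=[1, 1, 1, 1],
)

```text
time: 2.55
eef_pos: [0.3863, -0.3661, 0.2934]
eef_rot: [-0.001, 0.999, 0.034, -0.001]
contact_force: [0.1, 0.5, -0.1]
grip_width: 0.0855
gripper_force: 0.0
```

>>> servo_tool(
  xyz=[
    [17, -14, 0],
    [17, -14, -50],
    [17, -14, -100],
    [17, -14, -140],
    [17, -14, -170],
  ],
  dr=[
    [0, 0, 0],
    [0, 0, 0],
    [0, 0, 0],
    [0, 0, 0],
    [0, 0, 0],
  ],
  claw=[1, 1, 1, 1, 1],
  newtons=80,
)

```text
time: 3.05
eef_pos: [0.4035, -0.3772, 0.1217]
eef_rot: [-0.001, 0.999, 0.036, -0.001]
contact_force: [0.3, -0.6, 0.4]
grip_width: 0.0851
gripper_force: 0.0
```

>>> servo_tool(
  xyz=[
    [0, 0, 0],
    [0, 0, 0],
    [0, 0, 0],
    [0, 0, 0],
    [0, 0, 0],
  ],
  dr=[
    [0, 0, 0],
    [0, 0, 0],
    [0, 0, 0],
    [0, 0, 0],
    [0, 0, 0],
  ],
  claw=[0, 0, 0, 0, 0],
  newtons=80,
)

```text
time: 3.55
eef_pos: [0.4047, -0.3806, 0.1257]
eef_rot: [0.001, 0.999, 0.035, 0.001]
contact_force: [-0.2, -0.2, -0.3]
grip_width: 0.0126
gripper_force: 0.0
```

>>> servo_tool(
  xyz=[
    [0, 0, 0],
    [0, 0, 0],
    [0, 0, 0],
    [0, 0, 0],
    [0, 0, 0],
  ],
  dr=[
    [0, 0, 0],
    [0, 0, 0],
    [0, 0, 0],
    [0, 0, 0],
    [0, 0, 0],
  ],
  claw=[0, 0, 0, 0, 0],
  newtons=80,
)

```text
time: 4.05
eef_pos: [0.404, -0.3801, 0.1241]
eef_rot: [-0.0, 0.999, 0.035, -0.0]
contact_force: [-0.5, 0.6, -0.7]
grip_width: 0.0
gripper_force: 0.0
```

The fingers shut on nothing, so I need another look.

Run:
```python
from h import *
c=capture('top'); W=pts(c);Z=W[...,2]
d=capture('scene')
im=np.hstack([cv2.resize(c['img'][200:330,385:545],(400,325)),cv2.resize(d['img'][150:280,340:500],(400,325))]); save('t2',im)
w=capture('wrist'); np.savez('w2.npz',**w); print(np.round(W[300-16:300-15,470:515:3],3))
```

```text
[[[ 0.397 -0.377  0.035]
  [ 0.397 -0.38   0.045]
  [ 0.398 -0.377  0.073]
  [ 0.399 -0.377  0.091]
  [ 0.406 -0.321  0.253]
  [ 0.407 -0.325  0.256]
  [ 0.406 -0.334  0.249]
  [ 0.406 -0.342  0.242]
  [ 0.407 -0.338  0.266]
  [ 0.408 -0.34   0.273]
  [ 0.408 -0.342  0.282]
  [ 0.409 -0.341  0.296]
  [ 0.409 -0.343  0.304]
  [ 0.41  -0.343  0.316]
  [ 0.41  -0.342  0.328]]]
```

View pics/t2.png

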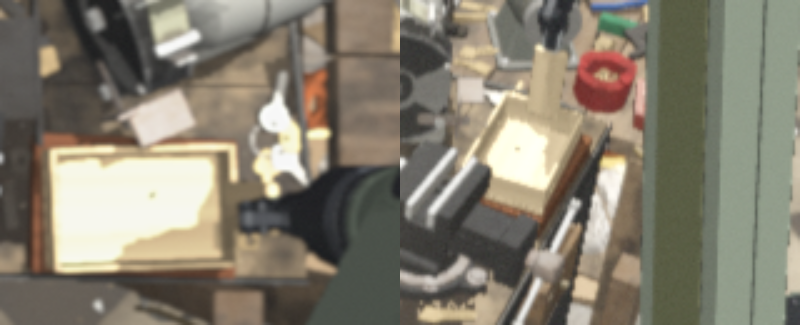

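Run:
```python
from h import *
d=capture('scene'); np.savez('s2.npz',**d)
P=np.array([[.404,-.38,.124],[.404,-.38,.16],[.404,-.38,.074],[.40,-.31,.037]])
print(cv2.projectPoints(P,d['rvec'],d['tvec'],d['camera_matrix'],None)[0].round(1).tolist())
save('s2',cv2.resize(d['img'][130:230,360:480],(720,600),interpolation=cv2.INTER_CUBIC))
W=pts(d); print([(v,np.round(W[v,400],3).tolist()) for v in range(150,205,5)])
print({k:(np.round(x,3).tolist() if not np.isscalar(x) else x) for k,x in bot.get_state().items()})
```

```text
[[[398.9, 178.7]], [[400.3, 169.6]], [[396.9, 190.8]], [[389.1, 212.0]]]
[(150, [0.404, -0.339, 0.258]), (155, [0.396, -0.321, 0.253]), (160, [0.397, -0.332, 0.228]), (165, [0.403, -0.363, 0.189]), (170, [0.402, -0.368, 0.167]), (175, [0.401, -0.375, 0.143]), (180, [0.397, -0.372, 0.127]), (185, [0.396, -0.378, 0.103]), (190, [0.393, -0.377, 0.084]), (195, [0.39, -0.376, 0.065]), (200, [0.39, -0.384, 0.038])]
{'time': 4.25, 'q': [-0.776, 0.342, 1.718, -0.0, 1.082, 0.725], 'dq': [-0.0, 0.001, -0.001, -0.001, -0.0, -0.0], 'joint_efforts': [-0.004, -40.777, -21.475, -0.0, 0.001, 0.0], 'eef_pos': [0.404, -0.38, 0.124], 'eef_rot': [0.0, 0.999, 0.035, -0.0], 'contact_force': [-0.58, 1.082, 0.692], 'moment': [0.009, 0.036, 0.022], 'gripper_force': 0.0, 'grip_width': -0.00018937185131351003}
```

View pics/s2.png

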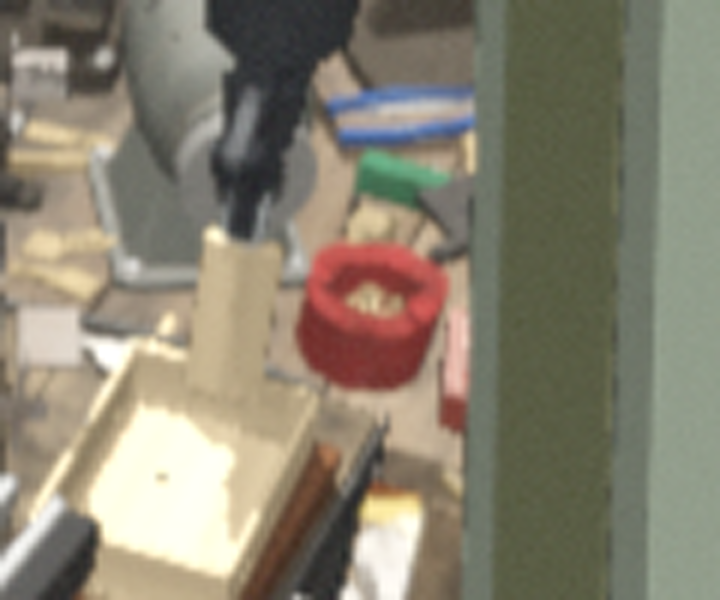

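Run:
```python
from h import *
w=dict(np.load('w2.npz')); save('w2',w['img'])
c=dict(np.load('top0.npz'))
c2=capture('top');W=pts(c2);Z=W[...,2];v,u=np.mgrid[:480,:640]
rect(W[(u>=390)&(u<475)&(v>250)&(v<315)&(Z>.06)&(Z<.09)],'boxrim now')
W0=pts(c);Z=W0[...,2]; rect(W0[(u>=390)&(u<475)&(v>250)&(v<315)&(Z>.06)&(Z<.09)],'boxrim then')
```

```text
boxrim now 517 rect mm [ 407.9 -298.1] [126.3 161.5] 2.1 z [0.062 0.072 0.076]
boxrim then 514 rect mm [ 407.9 -298.2] [126.3 161.7] 2.3 z [0.062 0.072 0.076]
```

View pics/w2.png

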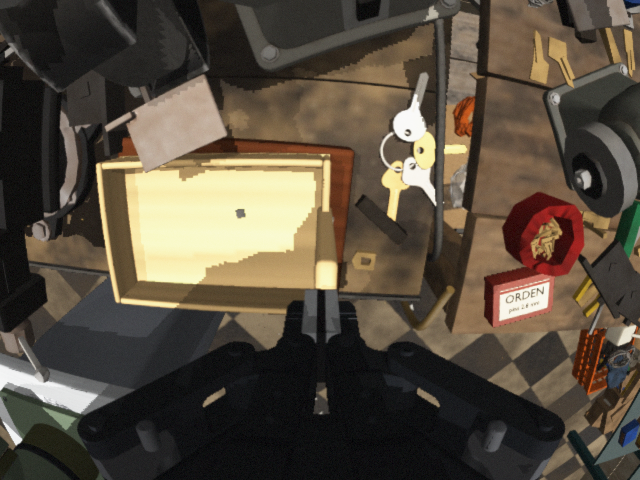

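```bash
cat >> h.py <<'E'
def wpts(c):
    K=c['camera_matrix'];R=cv2.Rodrigues(np.array(c['rvec'],float))[0];t=np.array(c['tvec'],float).ravel()
    z=c['z_map'].astype(float);v,u=np.mgrid[:480,:640]
    x=(u-K[0,2])/K[0,0];y=(v-K[1,2])/K[1,1];th=np.hypot(x,y);s=np.tan(th)/np.maximum(th,1e-9)
    W=(np.stack([x*s*z,y*s*z,z],-1)-t)@R; W[z==0]=np.nan
    return W
E
python3 - <<'E'
from h import *
w=dict(np.load('w2.npz')); W=wpts(w)
for v in range(200,320,8): print(v,W[v,321].round(3),W[v,330].round(3))
R=cv2.Rodrigues(w['rvec'])[0]; print('cam',-R.T@w['tvec'].ravel(),'axis',R[2])
print(W[280,120],W[240,220])
E
```

```text
200 [ 0.428 -0.379  0.054] [ 0.423 -0.386  0.031]
208 [ 0.426 -0.379  0.072] [ 0.424 -0.385  0.062]
216 [ 0.425 -0.379  0.086] [ 0.424 -0.384  0.084]
224 [ 0.425 -0.379  0.103] [ 0.425 -0.384  0.101]
232 [ 0.424 -0.379  0.118] [ 0.425 -0.383  0.117]
240 [ 0.424 -0.379  0.129] [ 0.424 -0.383  0.13 ]
248 [ 0.425 -0.379  0.144] [ 0.425 -0.383  0.142]
256 [ 0.425 -0.379  0.153] [ 0.425 -0.382  0.153]
264 [ 0.423 -0.379  0.158] [ 0.424 -0.382  0.159]
272 [ 0.42  -0.379  0.159] [ 0.42  -0.383  0.159]
280 [ 0.416 -0.379  0.159] [ 0.416 -0.383  0.159]
288 [ 0.412 -0.379  0.159] [ 0.413 -0.383  0.159]
296 [ 0.415 -0.379  0.171] [ 0.415 -0.383  0.171]
304 [ 0.415 -0.379  0.178] [ 0.415 -0.383  0.178]
312 [ 0.415 -0.379  0.184] [ 0.415 -0.383  0.184]
cam [ 0.48268521 -0.37427429  0.3033463 ] axis [-0.30837538 -0.02254479 -0.95099756]
[ 0.3580395  -0.22512554  0.0652385 ] [ 0.38699238 -0.30257766  0.03590353]
```

>>> servo_tool(
  xyz=[
    [0, 0, 30],
    [0, 0, 60],
    [0, 0, 60],
    [0, 0, 60],
  ],
  dr=[
    [0, 0, 0],
    [0, 0, 0],
    [0, 0, 0],
    [0, 0, 0],
  ],
  claw=[0, 0, 0, 0],
)

```text
time: 4.7
eef_pos: [0.4042, -0.3802, 0.1846]
eef_rot: [0.0, 0.999, 0.035, 0.0]
contact_force: [0.2, -0.0, -1.1]
grip_width: 0.0003
gripper_force: 0.0
```

Run:
```python
from h import *
w=capture('wrist'); W=wpts(w); save('w3',w['img']); print(bot.get_state()['eef_pos'])
for v in range(200,340,8): print(v,W[v,306].round(3),W[v,321].round(3),W[v,332].round(3))
R=cv2.Rodrigues(w['rvec'])[0]; print('cam',-R.T@w['tvec'].ravel())
```

```text
[ 0.4036839  -0.37972974  0.18359876]
200 [ 0.41  -0.367  0.036] [ 0.424 -0.379  0.098] [ 0.41  -0.39   0.032]
208 [ 0.402 -0.367  0.036] [ 0.425 -0.379  0.126] [ 0.403 -0.391  0.031]
216 [ 0.395 -0.368  0.036] [ 0.424 -0.379  0.145] [ 0.395 -0.391  0.031]
224 [ 0.387 -0.368  0.036] [ 0.423 -0.379  0.158] [nan nan nan]
232 [ 0.38  -0.368  0.038] [ 0.419 -0.379  0.16 ] [ 0.418 -0.386  0.155]
240 [ 0.371 -0.369  0.036] [ 0.414 -0.38   0.158] [ 0.372 -0.393  0.032]
248 [ 0.363 -0.369  0.036] [ 0.409 -0.38   0.159] [ 0.364 -0.394  0.032]
256 [ 0.356 -0.37   0.037] [ 0.404 -0.38   0.16 ] [ 0.356 -0.395  0.032]
264 [ 0.352 -0.37   0.046] [ 0.399 -0.381  0.159] [ 0.347 -0.395  0.032]
272 [ 0.352 -0.371  0.065] [ 0.393 -0.381  0.159] [ 0.338 -0.396  0.031]
280 [-0.116 -0.362 -0.927] [ 0.388 -0.381  0.159] [-0.112 -0.462 -0.933]
288 [-0.149 -0.364 -0.925] [ 0.382 -0.382  0.157] [-0.145 -0.464 -0.932]
296 [ 0.414 -0.373  0.232] [ 0.414 -0.379  0.231] [ 0.416 -0.384  0.233]
304 [ 0.415 -0.374  0.239] [ 0.415 -0.379  0.239] [ 0.415 -0.383  0.239]
312 [ 0.414 -0.374  0.245] [ 0.415 -0.379  0.244] [ 0.415 -0.383  0.244]
320 [ 0.415 -0.374  0.251] [ 0.414 -0.379  0.25 ] [ 0.415 -0.383  0.251]
328 [ 0.414 -0.374  0.256] [ 0.415 -0.379  0.256] [ 0.415 -0.383  0.256]
336 [ 0.415 -0.374  0.262] [ 0.413 -0.379  0.258] [ 0.415 -0.383  0.261]
cam [ 0.48266609 -0.37421857  0.36391682]
```

View pics/w3.png

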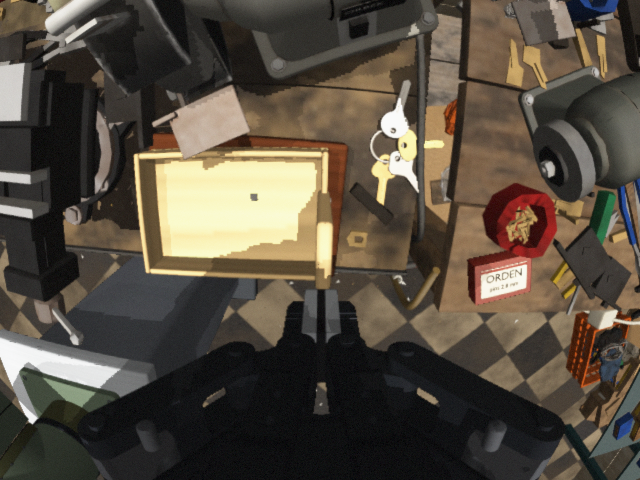

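The wrist depth shows the real fingertips about 43 mm higher than the reported TCP (z 0.227 against 0.184). The fingers had shut above the tab, so I'll go lower by that offset.

>>> servo_tool(
  xyz=[
    [0, 0, 0],
    [0, 0, 0],
    [0, 0, 0],
    [0, 0, -25],
    [0, 0, -50],
  ],
  dr=[
    [0, 0, 0],
    [0, 0, 0],
    [0, 0, 0],
    [0, 0, 0],
    [0, 0, 0],
  ],
  claw=[0.8, 0.8, 0.8, 0.8, 0.8],
)

```text
time: 5.25
eef_pos: [0.4044, -0.3805, 0.1339]
eef_rot: [0.001, 0.999, 0.035, 0.001]
contact_force: [-0.5, -0.5, -0.8]
grip_width: 0.0681
gripper_force: 0.0
```

>>> servo_tool(
  xyz=[
    [0, 0, -25],
    [0, 0, -40],
    [0, 0, -52],
    [0, 0, -52],
    [0, 0, -52],
  ],
  dr=[
    [0, 0, 0],
    [0, 0, 0],
    [0, 0, 0],
    [0, 0, 0],
    [0, 0, 0],
  ],
  claw=[0.8, 0.8, 0.8, 0.8, 0],
  newtons=80,
)

```text
time: 5.75
eef_pos: [0.4043, -0.3804, 0.0824]
eef_rot: [0.0, 0.999, 0.035, 0.0]
contact_force: [0.5, -0.7, 0.2]
grip_width: 0.0554
gripper_force: 0.0
```

>>> servo_tool(
  xyz=[
    [0, 0, 0],
    [0, 0, 0],
    [0, 0, 0],
    [0, 0, 0],
    [0, 0, 0],
  ],
  dr=[
    [0, 0, 0],
    [0, 0, 0],
    [0, 0, 0],
    [0, 0, 0],
    [0, 0, 0],
  ],
  claw=[0, 0, 0, 0, 0],
)

```text
time: 6.25
eef_pos: [0.4045, -0.3807, 0.0831]
eef_rot: [0.001, 0.999, 0.035, 0.001]
contact_force: [0.4, 0.0, 5.9]
grip_width: 0.0089
gripper_force: 79.0
```

>>> servo_tool(
  xyz=[
    [0, 0, 0],
    [0, 0, 0],
  ],
  dr=[
    [0, 0, 0],
    [0, 0, 0],
  ],
  claw=[0, 0],
)

```text
time: 6.45
eef_pos: [0.4045, -0.3807, 0.0831]
eef_rot: [0.001, 0.999, 0.035, 0.001]
contact_force: [-0.0, -0.8, 4.9]
grip_width: 0.0087
gripper_force: 79.1
```

>>> servo_tool(
  xyz=[
    [0, 0, 20],
    [0, 0, 60],
    [0, 0, 105],
    [0, 0, 150],
    [0, 0, 180],
  ],
  dr=[
    [0, 0, 0],
    [0, 0, 0],
    [0, 0, 0],
    [0, 0, 0],
    [0, 0, 0],
  ],
  claw=[0, 0, 0, 0, 0],
  newtons=110,
)

```text
time: 6.95
eef_pos: [0.4043, -0.3804, 0.2648]
eef_rot: [0.001, 0.999, 0.035, 0.001]
contact_force: [1.0, -0.4, -3.0]
grip_width: 0.0087
gripper_force: 107.6
```

>>> servo_tool(
  xyz=[
    [0, 20, 0],
    [0, 55, 0],
    [0, 95, 0],
    [0, 135, 0],
    [0, 175, 0],
  ],
  dr=[
    [0, 0, 0],
    [0, 0, 0.08],
    [0, 0, 0.2],
    [0, 0, 0.32],
    [0, 0, 0.45],
  ],
  claw=[0, 0, 0, 0, 0],
)

```text
time: 7.45
eef_pos: [0.4023, -0.2022, 0.2598]
eef_rot: [-0.002, 0.966, 0.259, -0.001]
contact_force: [0.5, 0.6, -2.2]
grip_width: 0.0085
gripper_force: 107.8
```

>>> servo_tool(
  xyz=[
    [10, 40, 0],
    [20, 80, 0],
    [40, 115, 0],
    [60, 150, 0],
    [80, 180, 0],
  ],
  dr=[
    [0, 0, 0.12],
    [0, 0, 0.24],
    [0, 0, 0.36],
    [0, 0, 0.48],
    [0, 0, 0.6],
  ],
  claw=[0, 0, 0, 0, 0],
)

```text
time: 7.95
eef_pos: [0.4826, -0.0224, 0.2601]
eef_rot: [-0.001, 0.846, 0.534, -0.001]
contact_force: [0.2, 0.4, -3.0]
grip_width: 0.0083
gripper_force: 107.8
```

>>> servo_tool(
  xyz=[
    [25, 20, 0],
    [50, 35, 0],
    [75, 50, 0],
    [95, 55, 0],
    [104, 55, 0],
  ],
  dr=[
    [0, 0, 0.12],
    [0, 0, 0.24],
    [0, 0, 0.34],
    [0, 0, 0.41],
    [0, 0, 0.41],
  ],
  claw=[0, 0, 0, 0, 0],
)

```text
time: 8.45
eef_pos: [0.5879, 0.0314, 0.2593]
eef_rot: [-0.002, 0.721, 0.693, -0.001]
contact_force: [-0.5, -1.2, -3.2]
grip_width: 0.0084
gripper_force: 107.6
```

Run:
```python
from h import *
s=bot.get_state();print(s['eef_pos'],s['eef_rot'],s['grip_width'])
c=capture('top');d=capture('scene');w=capture('wrist')
save('m1',np.vstack([np.hstack([cv2.resize(c['img'][130:330,180:420],(400,333)),cv2.resize(d['img'][200:400,220:460],(400,333))]),])); np.savez('top3.npz',**c); np.savez('w4.npz',**w)
```

```text
[0.58787506 0.03140426 0.2592659 ] [-0.00166456  0.72089455  0.6930412  -0.00147817] 0.0084488248277258
```

View pics/m1.png

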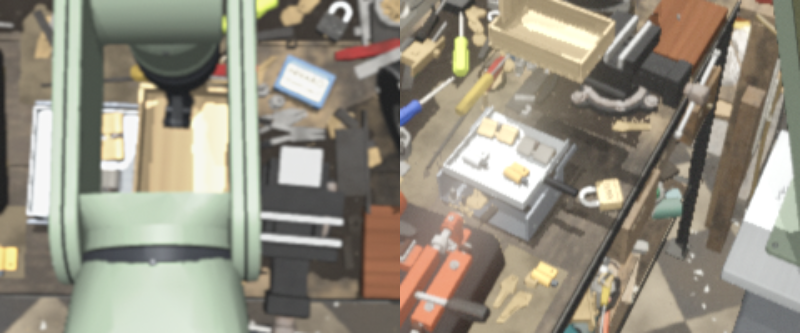

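Run:
```python
from h import *
w=dict(np.load('w1.npz')); W=wpts(w); im=w['img'].astype(int)
v,u=np.mgrid[:480,:640]; reg=(u>300)&(u<470)&(v>120)&(v<275)
m=reg&(W[...,2]>.069)&(W[...,2]<.08)&(im.min(2)>150)
rect(W[m],'floor w1')
rect(W[reg&(W[...,2]>.083)&(W[...,2]<.093)],'walltop')
rect(W[(u>268)&(u<318)&(v>185)&(v<210)&(W[...,2]>.07)],'handle')
for vv in (225,245,255,262,266,270,275): print(vv,W[vv,335].round(3),W[vv,390].round(3),W[vv,445].round(3))
w=dict(np.load('w4.npz')); W=wpts(w)
m=(W[...,2]>.20)&(W[...,2]<.28)&(w['img'].min(2)>90)&(w['img'][...,0]>150)&(np.hypot(W[...,0]-.5,W[...,1]-.03)<.15); rect(W[m],'box held')
```

```text
floor w1 10041 rect mm [514.7 172.5] [146.1 166. ] 88.2 z [0.072 0.073 0.075]
walltop 5398 rect mm [501.4 174.3] [144.9 172.5] 88.1 z [0.083 0.087 0.091]
handle 598 rect mm [407.6 190.2] [14.1 52. ] 87.6 z [0.082 0.086 0.088]
225 [0.449 0.152 0.073] [0.511 0.145 0.073] [0.573 0.143 0.087]
245 [0.447 0.128 0.073] [0.51  0.122 0.075] [0.577 0.113 0.072]
255 [0.446 0.116 0.072] [0.51  0.109 0.072] [0.577 0.101 0.072]
262 [0.445 0.108 0.073] [ 0.521  0.069 -0.   ] [ 0.601  0.059 -0.001]
266 [ 0.444  0.071 -0.001] [0.521 0.063 0.   ] [0.601 0.054 0.002]
270 [ 0.444  0.065 -0.001] [0.52  0.057 0.001] [ 0.602  0.046 -0.001]
275 [ 0.443  0.057 -0.002] [ 0.52   0.049 -0.   ] [0.601 0.039 0.001]
box held 27125 rect mm [507.2  32.6] [109.7 165.8] 87.3 z [0.212 0.214 0.25 ]
```

>>> servo_tool(
  xyz=[
    [0, 0, -45],
    [0, 0, -90],
    [0, 0, -135],
    [0, 0, -170],
    [0, 0, -190],
  ],
  dr=[
    [0, 0, 0],
    [0, 0, 0],
    [0, 0, 0],
    [0, 0, 0],
    [0, 0, 0],
  ],
  claw=[0, 0, 0, 0, 0],
)

```text
time: 9.1
eef_pos: [0.5841, 0.0293, 0.0691]
eef_rot: [-0.002, 0.722, 0.692, -0.002]
contact_force: [0.2, -0.5, -1.6]
grip_width: 0.0085
gripper_force: 107.7
```

>>> servo_tool(
  xyz=[
    [0, 0, -6],
    [0, 0, -11],
    [0, 0, -15],
    [0, 0, -17],
    [0, 0, -17],
  ],
  dr=[
    [0, 0, 0],
    [0, 0, 0],
    [0, 0, 0],
    [0, 0, 0],
    [0, 0, 0],
  ],
  claw=[0, 0, 0, 0, 0],
)

```text
time: 9.6
eef_pos: [0.5884, 0.0299, 0.0558]
eef_rot: [0.0, 0.722, 0.692, 0.0]
contact_force: [0.1, 0.1, -2.8]
grip_width: 0.0083
gripper_force: 107.7
```

>>> servo_tool(
  xyz=[
    [0, 0, -2],
    [0, 0, -3],
    [0, 0, -4],
    [0, 0, -5],
    [0, 0, -5],
  ],
  dr=[
    [0, 0, 0],
    [0, 0, 0],
    [0, 0, 0],
    [0, 0, 0],
    [0, 0, 0],
  ],
  claw=[0, 0, 0, 0, 0],
)

```text
time: 10.1
eef_pos: [0.5884, 0.0298, 0.0511]
eef_rot: [0.0, 0.721, 0.692, 0.0]
contact_force: [-1.5, -0.6, 4.6]
grip_width: 0.0087
gripper_force: 108.7
```

Run:
```python
from h import *
w=capture('wrist'); W=wpts(w);np.savez('w5.npz',**w);print(bot.get_state()['contact_force'])
m=(W[...,2]<.06)&(w['img'].min(2)>90)&(w['img'][...,0]>150)&(abs(W[...,0]-.5)<.095)&(abs(W[...,1]-.03)<.07)
rect(W[m&(W[...,2]>-.005)],'box'); rect(W[m&(W[...,2]>.03)],'rim'); rect(W[m&(W[...,2]<.012)],'floor')
```

```text
[-0.91610949 -1.02856238  4.83283589]
box 24490 rect mm [508.   26.9] [133.6 170.5] 89.8 z [0.003 0.005 0.041]
rim 2987 rect mm [507.5  32.5] [109.3 166.2] 87.4 z [0.04  0.041 0.042]
floor 21461 rect mm [510.9  28. ] [175.1 121.9] 5.7 z [0.003 0.004 0.005]
```

>>> servo_tool(
  xyz=[
    [0, 0, 0],
    [0, 0, 0],
    [0, 0, 0],
    [0, 0, 20],
    [0, 0, 60],
  ],
  dr=[
    [0, 0, 0],
    [0, 0, 0],
    [0, 0, 0],
    [0, 0, 0],
    [0, 0, 0],
  ],
  claw=[0.5, 0.5, 0.5, 0.5, 0.5],
  newtons=40,
)

```text
time: 10.65
eef_pos: [0.5855, 0.0299, 0.1075]
eef_rot: [-0.003, 0.721, 0.692, -0.003]
contact_force: [0.7, -0.7, 0.5]
grip_width: 0.0424
gripper_force: 0.0
```

>>> servo_tool(
  xyz=[
    [0, 0, 45],
    [0, 0, 90],
    [-10, 30, 130],
    [-25, 70, 140],
    [-40, 110, 140],
  ],
  dr=[
    [0, 0, 0.1],
    [0, 0, 0.24],
    [0, 0, 0.38],
    [0, 0, 0.52],
    [0, 0, 0.67],
  ],
  claw=[0.5, 0.5, 0.5, 0.5, 0.5],
)

```text
time: 11.15
eef_pos: [0.549, 0.1411, 0.253]
eef_rot: [0.002, 0.452, 0.892, 0.002]
contact_force: [1.4, -0.2, -1.3]
grip_width: 0.0427
gripper_force: 0.0
```

>>> servo_tool(
  xyz=[
    [0, 20, 0],
    [0, 40, 0],
    [0, 55, 0],
    [0, 55, 0],
    [0, 55, 0],
  ],
  dr=[
    [0, 0, 0.15],
    [0, 0, 0.3],
    [0, 0, 0.45],
    [0, 0, 0.6],
    [0, 0, 0.75],
  ],
  claw=[0.5, 0.5, 0.5, 0.5, 0.5],
)

```text
time: 11.65
eef_pos: [0.5479, 0.1956, 0.2497]
eef_rot: [-0.0, 0.092, 0.996, -0.0]
contact_force: [-0.1, -0.3, -0.2]
grip_width: 0.0428
gripper_force: 0.0
```

>>> servo_tool(
  xyz=[
    [0, 0, 0],
    [0, 0, 0],
  ],
  dr=[
    [0, 0, 0.14],
    [0, 0, 0.14],
  ],
  claw=[0.5, 0.5],
)

```text
time: 11.85
eef_pos: [0.5479, 0.195, 0.2498]
eef_rot: [-0.0, 0.026, 1.0, -0.0]
contact_force: [0.6, -0.6, 0.5]
grip_width: 0.0427
gripper_force: 0.0
```

Run:
```python
from h import *
s=bot.get_state(); print(s['eef_pos'],s['eef_rot'])
w=capture('wrist'); np.savez('w6.npz',**w); W=wpts(w)
w1=dict(np.load('w1.npz')); W1=wpts(w1)
for nm,w_,W_ in(('w1',w1,W1),('w6',w,W)):
  X,Y,Z=W_[...,0],W_[...,1],W_[...,2]
  m=(X>.455)&(X<.575)&(Y>.108)&(Y<.235)&(Z>.079)&(Z<.1)
  mb=(X>.34)&(X<.425)&(Y>.25)&(Y<.34)&(Z>.006)&(Z<.03)
  for mm in(m,mb):
    n,l,st,ce=cv2.connectedComponentsWithStats(mm.astype(np.uint8))
    for i in range(1,n):
      if st[i,4]>100: rect(W_[l==i],nm+str(ce[i].round()))
```

```text
[0.54794173 0.19498645 0.24983026] [-2.47148904e-04  2.59499372e-02  9.99663213e-01 -2.65689281e-05]
w1[427. 175.] 895 rect mm [551.5 200.4] [32.5 41.1] 86.7 z [0.082 0.085 0.09 ]
w1[361. 182.] 939 rect mm [478.6 199.5] [32.2 40.1] 82.7 z [0.082 0.085 0.091]
w1[422. 231.] 1267 rect mm [546.7 138.8] [57.2 31.9] 1.6 z [0.081 0.087 0.091]
w1[365. 231.] 1252 rect mm [480.8 144.8] [31.4 53. ] 87.0 z [0.081 0.087 0.091]
w1[292.  73.] 182 rect mm [416.2 330.8] [17.3 18.4] 0.4 z [0.007 0.009 0.012]
w1[267. 100.] 869 rect mm [379.7 304.4] [45.6 45.5] 86.7 z [0.008 0.012 0.016]
w6[263. 137.] 1788 rect mm [481.3 144.8] [31.4 53.3] 87.4 z [0.082 0.087 0.091]
w6[322. 134.] 1256 rect mm [478.7 199.5] [32.3 40.7] 83.0 z [0.083 0.086 0.09 ]
w6[262. 205.] 1765 rect mm [546.7 138.5] [58.5 31. ] 4.1 z [0.081 0.087 0.091]
w6[327. 209.] 1174 rect mm [551.  200.7] [32.7 41.3] 86.5 z [0.082 0.085 0.09 ]
w6[408.  44.] 974 rect mm [385.9 299.9] [49.2 42.1] 27.0 z [0.008 0.012 0.016]
w6[435.  73.] 191 rect mm [416.5 330.6] [18.5 16.9] 89.8 z [0.007 0.009 0.012]
```

Run:
```python
from h import *
for f,e in(('w6',.2498),('w5',.0511),('w1',.2938)):
  w=dict(np.load(f+'.npz')); W=wpts(w)
  R=cv2.Rodrigues(w['rvec'])[0]; o=-R.T@w['tvec'].ravel(); d=np.linalg.norm(W-o,axis=-1)
  v,u=np.mgrid[:480,:640]; m=(d<.2)&(v>250)&(u>200)&(u<440)
  P=W[m]; i=np.argsort(P[:,2])[:200]; print(f,'min tip z - eef',(P[i[[0,20,60,150]],2]-e).round(4), P[i[60]].round(3),'n',m.sum())
```

```text
w6 min tip z - eef [0.0381 0.0393 0.041  0.0433] [0.547 0.174 0.291] n 28125
w5 min tip z - eef [-0.0058 -0.0045 -0.004  -0.0027] [0.58  0.033 0.047] n 39742
w1 min tip z - eef [0.0489 0.0498 0.0507 0.0521] [0.395 0.188 0.344] n 18850
```

>>> servo_tool(
  xyz=[
    [7, 5.5, -45],
    [7, 5.5, -90],
    [7, 5.5, -135],
    [7, 5.5, -165],
    [7, 5.5, -180],
  ],
  dr=[
    [0, 0, 0],
    [0, 0, 0],
    [0, 0, 0],
    [0, 0, 0],
    [0, 0, 0],
  ],
  claw=[0.5, 0.5, 0.5, 0.5, 0.5],
)

```text
time: 12.4
eef_pos: [0.5529, 0.1996, 0.0666]
eef_rot: [-0.003, 0.028, 1.0, -0.001]
contact_force: [-0.1, -0.0, -0.7]
grip_width: 0.0429
gripper_force: 0.0
```

>>> servo_tool(
  xyz=[
    [0, 0, -10],
    [0, 0, -20],
    [0, 0, -26],
    [0, 0, -31],
    [0, 0, -31],
  ],
  dr=[
    [0, 0, 0],
    [0, 0, 0],
    [0, 0, 0],
    [0, 0, 0],
    [0, 0, 0],
  ],
  claw=[0.5, 0.5, 0.5, 0.5, 0.5],
)

```text
time: 12.9
eef_pos: [0.555, 0.2004, 0.0391]
eef_rot: [-0.0, 0.026, 1.0, 0.0]
contact_force: [-0.5, 0.5, 0.2]
grip_width: 0.0426
gripper_force: 0.0
```

>>> servo_tool(
  xyz=[
    [0, 0, 0],
    [0, 0, 0],
    [0, 0, 0],
    [0, 0, 0],
    [0, 0, 0],
  ],
  dr=[
    [0, 0, 0],
    [0, 0, 0],
    [0, 0, 0],
    [0, 0, 0],
    [0, 0, 0],
  ],
  claw=[0.2, 0.2, 0.2, 0.2, 0.2],
  newtons=40,
)

```text
time: 13.4
eef_pos: [0.5556, 0.2006, 0.0399]
eef_rot: [0.001, 0.026, 1.0, 0.0]
contact_force: [-0.2, 0.1, 4.6]
grip_width: 0.0306
gripper_force: 40.2
```

>>> servo_tool(
  xyz=[
    [0, 0, 30],
    [0, 0, 75],
    [0, 0, 120],
    [-15, -35, 150],
    [-30, -80, 160],
  ],
  dr=[
    [0, 0, 0],
    [0, 0, 0],
    [0, 0, 0],
    [0, 0, 0],
    [0, 0, 0],
  ],
  claw=[0.2, 0.2, 0.2, 0.2, 0.2],
)

```text
time: 13.9
eef_pos: [0.5266, 0.1211, 0.2024]
eef_rot: [0.003, 0.024, 1.0, 0.001]
contact_force: [0.7, -1.4, -0.8]
grip_width: 0.0305
gripper_force: 39.9
```

>>> servo_tool(
  xyz=[
    [-15, -46, 0],
    [-30, -92, 0],
    [-45, -138, 0],
    [-60, -184, 0],
    [-75, -230, 0],
  ],
  dr=[
    [0, 0, 0],
    [0, 0, 0],
    [0, 0, 0],
    [0, 0, 0],
    [0, 0, 0],
  ],
  claw=[0.2, 0.2, 0.2, 0.2, 0.2],
)

```text
time: 14.4
eef_pos: [0.4488, -0.1111, 0.1988]
eef_rot: [-0.0, 0.026, 1.0, 0.0]
contact_force: [1.7, -0.6, -1.0]
grip_width: 0.0305
gripper_force: 39.9
```

>>> servo_tool(
  xyz=[
    [-15, -46, 0],
    [-30, -90, 0],
    [-45, -120, 0],
    [-50, -130, 0],
    [-50, -130, 0],
  ],
  dr=[
    [0, 0, 0],
    [0, 0, 0],
    [0, 0, 0],
    [0, 0, 0],
    [0, 0, 0],
  ],
  claw=[0.2, 0.2, 0.2, 0.2, 0.2],
)

```text
time: 14.9
eef_pos: [0.3993, -0.2402, 0.1988]
eef_rot: [-0.0, 0.027, 1.0, 0.0]
contact_force: [0.4, 0.6, -0.7]
grip_width: 0.0307
gripper_force: 39.9
```

Run:
```python
from h import *
s=bot.get_state(); print(s['eef_pos'],s['grip_width'])
w=capture('wrist'); np.savez('w7.npz',**w); W=wpts(w); save('w7',w['img'])
X,Y,Z=W[...,0],W[...,1],W[...,2]; h=cv2.cvtColor(w['img'],cv2.COLOR_RGB2HSV)
m=(Z>.026)&(Z<.038)&(X>.3)&(X<.5)&(Y>-.45)&(Y<-.15)&((h[...,0]<12)|(h[...,0]>172))&(h[...,1]>90)
n,l,st,ce=cv2.connectedComponentsWithStats(m.astype(np.uint8))
for i in range(1,n):
  if st[i,4]>300: rect(W[l==i],str(ce[i].round()))
```

```text
[ 0.39934391 -0.24023329  0.1987544 ] 0.030694372867841876
[259. 202.] 23176 rect mm [ 398.5 -304.7] [189.3 129.8] 88.8 z [0.03  0.031 0.033]
```

View pics/w7.png

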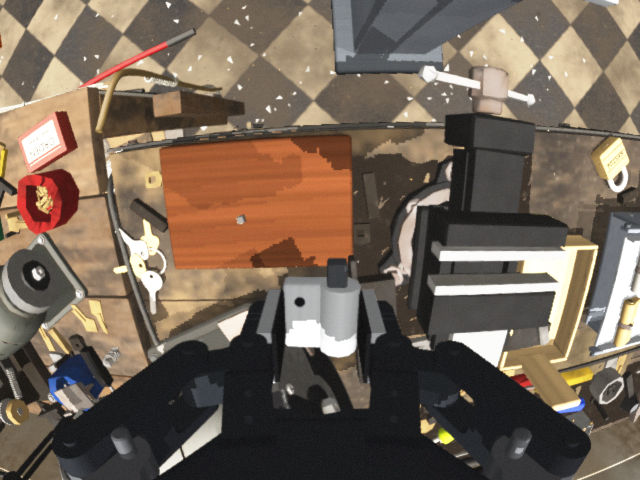

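>>> servo_tool(
  xyz=[
    [0, -7, -45],
    [0, -7, -90],
    [0, -7, -135],
    [0, -7, -170],
    [0, -7, -185],
  ],
  dr=[
    [0, 0, 0],
    [0, 0, 0],
    [0, 0, 0],
    [0, 0, 0],
    [0, 0, 0],
  ],
  claw=[0.2, 0.2, 0.2, 0.2, 0.2],
)

```text
time: 15.45
eef_pos: [0.3987, -0.2434, 0.011]
eef_rot: [-0.003, 0.025, 1.0, 0.002]
contact_force: [0.8, -0.5, 0.0]
grip_width: 0.0307
gripper_force: 39.9
```

>>> servo_tool(
  xyz=[
    [0, 0, -7],
    [0, 0, -12],
    [0, 0, -13],
    [0, 0, -13],
    [0, 0, -13],
  ],
  dr=[
    [0, 0, 0],
    [0, 0, 0],
    [0, 0, 0],
    [0, 0, 0],
    [0, 0, 0],
  ],
  claw=[0.2, 0.2, 0.2, 0.2, 0.5],
)

```text
time: 15.95
eef_pos: [0.4008, -0.247, 0.0021]
eef_rot: [0.001, 0.026, 1.0, -0.001]
contact_force: [0.4, -0.2, -0.1]
grip_width: 0.0419
gripper_force: 0.0
```

>>> servo_tool(
  xyz=[
    [0, 0, 0],
    [0, 0, 20],
    [0, 0, 60],
    [0, 0, 110],
    [0, 0, 160],
  ],
  dr=[
    [0, 0, 0],
    [0, 0, 0],
    [0, 0, 0],
    [0, 0, 0],
    [0, 0, 0],
  ],
  claw=[0.5, 0.5, 0.5, 0.5, 0.5],
)

```text
time: 16.45
eef_pos: [0.3996, -0.2464, 0.1632]
eef_rot: [-0.0, 0.026, 1.0, 0.0]
contact_force: [2.3, -0.7, 0.0]
grip_width: 0.0426
gripper_force: 0.0
```

>>> servo_tool(
  xyz=[
    [15, 35, 30],
    [30, 80, 40],
    [45, 128, 40],
    [60, 176, 40],
    [70, 224, 40],
  ],
  dr=[
    [0, 0, 0],
    [0, 0, 0],
    [0, 0, 0],
    [0, 0, 0],
    [0, 0, 0],
  ],
  claw=[0.5, 0.5, 0.5, 0.5, 0.5],
)

```text
time: 16.95
eef_pos: [0.4707, -0.0209, 0.202]
eef_rot: [0.001, 0.026, 1.0, -0.0]
contact_force: [-0.6, -0.1, -0.3]
grip_width: 0.0424
gripper_force: 0.0
```

>>> servo_tool(
  xyz=[
    [5, 48, 0],
    [10, 96, 0],
    [15, 144, 0],
    [15, 192, 0],
    [15, 224, 0],
  ],
  dr=[
    [0, 0, -0.04],
    [0, 0, -0.06],
    [0, 0, -0.06],
    [0, 0, -0.06],
    [0, 0, -0.06],
  ],
  claw=[0.5, 0.5, 0.5, 0.5, 0.5],
)

```text
time: 17.45
eef_pos: [0.4848, 0.2043, 0.2016]
eef_rot: [0.0, 0.055, 0.998, 0.001]
contact_force: [0.4, -0.6, -0.3]
grip_width: 0.0423
gripper_force: 0.0
```

Run:
```python
from h import *
s=bot.get_state(); print(s['time'],s['eef_pos'],s['eef_rot'])
w=capture('wrist'); np.savez('w8.npz',**w); W=wpts(w)
c=capture('top'); Wt=pts(c); 
def blobs(W_,X0,X1,Y0,Y1,Z0,Z1,nm,mn=80):
  X,Y,Z=W_[...,0],W_[...,1],W_[...,2]
  m=(X>X0)&(X<X1)&(Y>Y0)&(Y<Y1)&(Z>Z0)&(Z<Z1)
  n,l,st,ce=cv2.connectedComponentsWithStats(m.astype(np.uint8))
  for i in range(1,n):
    if st[i,4]>mn: rect(W_[l==i],nm+str(ce[i].round()))
blobs(W,.455,.575,.108,.235,.079,.1,'tray')
blobs(W,.34,.425,.25,.34,.006,.03,'bench')
blobs(Wt,.32,.48,-.42,-.19,.040,.06,'board',20)
blobs(W,.3,.7,-.1,.1,.036,.046,'rim')
```

```text
17.45 [0.48477748 0.20430974 0.20156816] [3.83801088e-04 5.50018140e-02 9.98486004e-01 5.93844787e-04]
tray[315. 213.] 1576 rect mm [478.3 199.8] [32.2 41.4] 82.4 z [0.082 0.085 0.09 ]
tray[250. 220.] 2101 rect mm [481.5 144.5] [31.2 53.9] 87.8 z [0.082 0.087 0.091]
tray[251. 277.] 1156 rect mm [535.7 138. ] [36.9 31.3] 4.9 z [0.081 0.086 0.091]
tray[274. 306.] 126 rect mm [564.3 153.2] [ 6.4 21.6] 84.2 z [0.08  0.082 0.084]
bench[407.  89.] 1288 rect mm [379.3 304.5] [45.8 46.2] 87.5 z [0.008 0.012 0.016]
bench[438. 121.] 247 rect mm [416.4 330.6] [16.9 18.9] 1.4 z [0.007 0.009 0.011]
board[400. 252.] 35 rect mm [ 466.8 -210.7] [25.3  5.6] 1.3 z [0.046 0.049 0.053]
board[414. 281.] 181 rect mm [ 398.3 -245.7] [31.4 39.3] 90.0 z [0.041 0.045 0.049]
rim[ 80. 216.] 494 rect mm [463.7 -60.1] [109.9  16.3] 2.9 z [0.037 0.043 0.046]
rim[153. 276.] 3697 rect mm [537.2  -6.1] [185.3 166.4] 87.3 z [0.037 0.04  0.044]
rim[167. 293.] 152 rect mm [563.2  27.8] [35.8 11.3] 38.9 z [0.037 0.041 0.046]
rim[ 97. 307.] 164 rect mm [577.3 -74.5] [52. 16.] 86.2 z [0.036 0.037 0.039]
rim[101. 330.] 137 rect mm [608.7 -84.7] [16.  16.2] 76.8 z [0.036 0.041 0.045]
rim[118. 341.] 130 rect mm [625.4 -63. ] [16.8 18.5] 81.1 z [0.037 0.041 0.045]
```

>>> servo_tool(
  xyz=[
    [-3, -4.5, -45],
    [-3, -4.5, -90],
    [-3, -4.5, -125],
    [-3, -4.5, -145],
    [-3, -4.5, -155],
  ],
  dr=[
    [0, 0, 0],
    [0, 0, 0],
    [0, 0, 0],
    [0, 0, 0],
    [0, 0, 0],
  ],
  claw=[0.5, 0.5, 0.5, 0.5, 0.5],
)

```text
time: 18.05
eef_pos: [0.4808, 0.1954, 0.0445]
eef_rot: [-0.002, 0.056, 0.998, -0.001]
contact_force: [0.3, -0.9, -0.3]
grip_width: 0.0423
gripper_force: 0.0
```

>>> servo_tool(
  xyz=[
    [0, 0, -5],
    [0, 0, -7],
    [0, 0, -7],
    [0, 0, -7],
    [0, 0, -7],
  ],
  dr=[
    [0, 0, 0],
    [0, 0, 0],
    [0, 0, 0],
    [0, 0, 0],
    [0, 0, 0],
  ],
  claw=[0.5, 0.5, 0.2, 0.2, 0.2],
)

```text
time: 18.55
eef_pos: [0.4829, 0.1971, 0.0403]
eef_rot: [0.001, 0.056, 0.998, 0.0]
contact_force: [0.5, -0.5, 2.7]
grip_width: 0.0305
gripper_force: 40.0
```

>>> servo_tool(
  xyz=[
    [0, 0, 0],
    [0, 0, 20],
    [0, 0, 65],
    [0, 0, 110],
    [0, 0, 150],
  ],
  dr=[
    [0, 0, 0],
    [0, 0, 0],
    [0, 0, 0],
    [0, 0, 0],
    [0, 0, 0],
  ],
  claw=[0.2, 0.2, 0.2, 0.2, 0.2],
)

```text
time: 19.05
eef_pos: [0.4819, 0.197, 0.1911]
eef_rot: [0.0, 0.056, 0.998, 0.0]
contact_force: [0.7, 0.2, -1.6]
grip_width: 0.0303
gripper_force: 39.8
```

>>> servo_tool(
  xyz=[
    [-5, -46, 10],
    [-10, -92, 10],
    [-15, -138, 10],
    [-20, -184, 10],
    [-25, -230, 10],
  ],
  dr=[
    [0, 0, 0],
    [0, 0, 0.05],
    [0, 0, 0.05],
    [0, 0, 0.05],
    [0, 0, 0.05],
  ],
  claw=[0.2, 0.2, 0.2, 0.2, 0.2],
)

```text
time: 19.55
eef_pos: [0.4563, -0.0346, 0.1991]
eef_rot: [0.0, 0.031, 1.0, 0.0]
contact_force: [0.7, -0.1, 0.2]
grip_width: 0.0305
gripper_force: 39.9
```

>>> servo_tool(
  xyz=[
    [-15, -46, 0],
    [-30, -92, 0],
    [-45, -138, 0],
    [-55, -184, 0],
    [-55, -230, 0],
  ],
  dr=[
    [0, 0, 0],
    [0, 0, 0],
    [0, 0, 0],
    [0, 0, 0],
    [0, 0, 0],
  ],
  claw=[0.2, 0.2, 0.2, 0.2, 0.2],
)

```text
time: 20.05
eef_pos: [0.4003, -0.2644, 0.1992]
eef_rot: [-0.0, 0.031, 1.0, 0.0]
contact_force: [0.2, -0.6, 0.1]
grip_width: 0.0307
gripper_force: 39.9
```

>>> servo_tool(
  xyz=[
    [0, -44, -20],
    [0, -44, -65],
    [0, -44, -110],
    [0, -44, -155],
    [0, -44, -185],
  ],
  dr=[
    [0, 0, 0],
    [0, 0, 0],
    [0, 0, 0],
    [0, 0, 0],
    [0, 0, 0],
  ],
  claw=[0.2, 0.2, 0.2, 0.2, 0.2],
)

```text
time: 20.55
eef_pos: [0.4003, -0.3059, 0.0112]
eef_rot: [-0.002, 0.031, 1.0, 0.001]
contact_force: [0.0, -0.6, -0.6]
grip_width: 0.0304
gripper_force: 40.0
```

>>> servo_tool(
  xyz=[
    [0, 0, -7],
    [0, 0, -12],
    [0, 0, -13],
    [0, 0, -13],
    [0, 0, -13],
  ],
  dr=[
    [0, 0, 0],
    [0, 0, 0],
    [0, 0, 0],
    [0, 0, 0],
    [0, 0, 0],
  ],
  claw=[0.2, 0.2, 0.2, 0.2, 0.5],
)

```text
time: 21.05
eef_pos: [0.403, -0.3078, 0.0026]
eef_rot: [0.001, 0.031, 1.0, -0.001]
contact_force: [0.4, -0.4, 0.3]
grip_width: 0.042
gripper_force: 0.0
```

>>> servo_tool(
  xyz=[
    [0, 0, 0],
    [0, 0, 20],
    [0, 0, 60],
    [0, 0, 110],
    [0, 0, 160],
  ],
  dr=[
    [0, 0, 0],
    [0, 0, 0],
    [0, 0, 0],
    [0, 0, 0],
    [0, 0, 0],
  ],
  claw=[0.5, 0.5, 0.5, 0.5, 0.5],
)

```text
time: 21.55
eef_pos: [0.4017, -0.3068, 0.1633]
eef_rot: [0.0, 0.031, 1.0, 0.0]
contact_force: [0.6, -1.1, -0.2]
grip_width: 0.0426
gripper_force: 0.0
```

>>> servo_tool(
  xyz=[
    [10, 35, 30],
    [20, 80, 40],
    [25, 128, 40],
    [25, 176, 40],
    [25, 224, 40],
  ],
  dr=[
    [0, 0, 0],
    [0, 0, 0],
    [0, 0, 0],
    [0, 0, 0],
    [0, 0, 0],
  ],
  claw=[0.5, 0.5, 0.5, 0.5, 0.5],
)

```text
time: 22.05
eef_pos: [0.4269, -0.0814, 0.202]
eef_rot: [0.001, 0.031, 1.0, -0.0]
contact_force: [0.8, -1.1, 0.4]
grip_width: 0.0429
gripper_force: 0.0
```

>>> servo_tool(
  xyz=[
    [0, 48, 0],
    [0, 96, 0],
    [0, 144, 0],
    [0, 192, 0],
    [0, 240, 0],
  ],
  dr=[
    [0, 0, 0],
    [0, 0, 0],
    [0, 0, 0],
    [0, 0, 0],
    [0, 0, 0],
  ],
  claw=[0.5, 0.5, 0.5, 0.5, 0.5],
)

```text
time: 22.55
eef_pos: [0.4267, 0.1589, 0.202]
eef_rot: [0.001, 0.031, 1.0, 0.0]
contact_force: [1.2, -0.8, 0.3]
grip_width: 0.0427
gripper_force: 0.0
```

>>> servo_tool(
  xyz=[
    [-10, 48, 0],
    [-20, 96, 0],
    [-30, 135, 0],
    [-35, 145, 0],
    [-35, 145, 0],
  ],
  dr=[
    [0, 0, 0],
    [0, 0, 0],
    [0, 0, 0],
    [0, 0, 0],
    [0, 0, 0],
  ],
  claw=[0.5, 0.5, 0.5, 0.5, 0.5],
)

```text
time: 23.05
eef_pos: [0.3913, 0.3029, 0.2014]
eef_rot: [0.0, 0.029, 1.0, 0.0]
contact_force: [-0.5, -0.3, 0.0]
grip_width: 0.0423
gripper_force: 0.0
```

```bash
cat >> h.py <<'E'
def blobs(W_,X0,X1,Y0,Y1,Z0,Z1,nm,mn=80,mask=True):
  X,Y,Z=W_[...,0],W_[...,1],W_[...,2]
  m=(X>X0)&(X<X1)&(Y>Y0)&(Y<Y1)&(Z>Z0)&(Z<Z1)&mask
  n,l,st,ce=cv2.connectedComponentsWithStats(m.astype(np.uint8))
  for i in range(1,n):
    if st[i,4]>mn: rect(W_[l==i],nm+str(ce[i].round()))
E
python3 - <<'E'
from h import *
s=bot.get_state(); print(s['time'],s['eef_pos'],s['eef_rot'])
w=capture('wrist'); np.savez('w9.npz',**w); W=wpts(w); Wt=pts(capture('top'))
h=cv2.cvtColor(w['img'],cv2.COLOR_RGB2HSV); br=(h[...,1]>110)&(h[...,0]>10)&(h[...,0]<35)
blobs(W,.34,.425,.25,.34,.008,.03,'bench brass',80,br); blobs(W,.34,.425,.25,.34,.010,.03,'bench hi')
blobs(Wt,.32,.48,-.42,-.19,.040,.06,'board',20)
save('w9',w['img'])
E
```

```text
23.05 [0.39132724 0.30285766 0.20136076] [1.11376094e-04 2.93802932e-02 9.99568300e-01 1.89914955e-05]
bench brass[320. 191.] 1148 rect mm [384.  303.9] [45.2 35.7] 89.5 z [0.009 0.012 0.016]
bench brass[350. 220.] 225 rect mm [416.7 330.5] [19.  16.4] 88.7 z [0.008 0.009 0.012]
bench hi[325. 189.] 792 rect mm [383.1 304.3] [48.4 32. ] 28.3 z [0.01  0.014 0.017]
board[400. 252.] 35 rect mm [ 466.8 -210.7] [25.3  5.3] 1.6 z [0.046 0.049 0.052]
board[441. 281.] 188 rect mm [ 399.6 -306.9] [31.7 40.7] 86.1 z [0.04  0.045 0.05 ]
board[414. 281.] 183 rect mm [ 398.3 -245.9] [31.  39.3] 89.8 z [0.041 0.044 0.05 ]
```

View pics/w9.png

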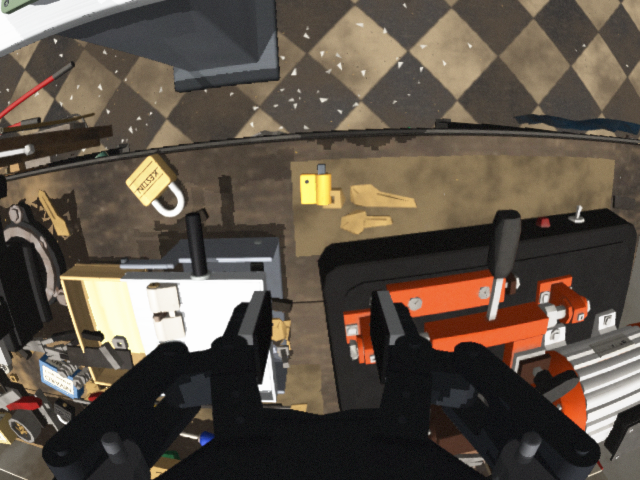

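Run:
```python
from h import *
w=dict(np.load('w9.npz')); W=wpts(w)
for v in (168,176,186,196,202,206):
  print(v,[(u,(W[v,u]*1000).round().astype(int).tolist()) for u in (296,301,308,316,324,329,333,337,341,346)])
```

```text
168 [(296, [361, 279, -1]), (301, [361, 284, -1]), (308, [361, 291, -1]), (316, [362, 299, 0]), (324, [361, 308, 13]), (329, [363, 313, -1]), (333, [363, 317, 0]), (337, [363, 321, 2]), (341, [-9223372036854775808, -9223372036854775808, -9223372036854775808]), (346, [363, 330, 1])]
176 [(296, [369, 278, 0]), (301, [368, 284, 10]), (308, [368, 291, 9]), (316, [368, 299, 13]), (324, [368, 307, 17]), (329, [369, 312, 13]), (333, [371, 317, 0]), (337, [371, 321, 0]), (341, [372, 325, -1]), (346, [372, 330, 0])]
186 [(296, [379, 278, 0]), (301, [378, 283, 9]), (308, [378, 291, 11]), (316, [379, 299, 11]), (324, [378, 307, 16]), (329, [379, 312, 13]), (333, [382, 316, 1]), (337, [382, 320, 0]), (341, [382, 324, 2]), (346, [383, 330, -1])]
196 [(296, [390, 277, 0]), (301, [388, 283, 10]), (308, [389, 290, 9]), (316, [389, 298, 12]), (324, [388, 306, 16]), (329, [389, 311, 13]), (333, [393, 315, 0]), (337, [390, 319, 14]), (341, [390, 323, 13]), (346, [393, 329, -1])]
202 [(296, [397, 276, 0]), (301, [395, 282, 9]), (308, [395, 289, 9]), (316, [395, 298, 11]), (324, [395, 306, 17]), (329, [396, 311, 13]), (333, [397, 315, 10]), (337, [396, 319, 13]), (341, [396, 323, 13]), (346, [399, 329, 1])]
206 [(296, [401, 276, 0]), (301, [401, 281, -1]), (308, [401, 289, 1]), (316, [402, 297, 0]), (324, [400, 305, 10]), (329, [400, 311, 11]), (333, [401, 315, 11]), (337, [400, 319, 13]), (341, [401, 323, 12]), (346, [404, 329, 0])]<stdin>:4: RuntimeWarning: invalid value encountered in cast
```

>>> servo_tool(
  xyz=[
    [-18, -6, -45],
    [-18, -6, -90],
    [-18, -6, -135],
    [-18, -6, -180],
    [-18, -6, -210],
  ],
  dr=[
    [0, 0, 0],
    [0, 0, 0],
    [0, 0, 0],
    [0, 0, 0],
    [0, 0, 0],
  ],
  claw=[0.48, 0.48, 0.48, 0.48, 0.48],
)

```text
time: 23.65
eef_pos: [0.3735, 0.2932, -0.0109]
eef_rot: [-0.001, 0.032, 0.999, -0.001]
contact_force: [-0.7, 0.0, -0.3]
grip_width: 0.0406
gripper_force: 0.0
```

>>> servo_tool(
  xyz=[
    [0, 0, -10],
    [0, 0, -18],
    [0, 0, -24],
    [0, 0, -26],
    [0, 0, -26],
  ],
  dr=[
    [0, 0, 0],
    [0, 0, 0],
    [0, 0, 0],
    [0, 0, 0],
    [0, 0, 0],
  ],
  claw=[0.48, 0.48, 0.48, 0.48, 0.48],
)

```text
time: 24.15
eef_pos: [0.3747, 0.2963, -0.0341]
eef_rot: [0.001, 0.031, 1.0, 0.001]
contact_force: [0.8, -0.8, 1.0]
grip_width: 0.0409
gripper_force: 0.0
```

>>> servo_tool(
  xyz=[
    [0, 0, 0],
    [0, 0, 0],
    [0, 0, 0],
    [0, 0, 0],
    [0, 0, 0],
  ],
  dr=[
    [0, 0, 0],
    [0, 0, 0],
    [0, 0, 0],
    [0, 0, 0],
    [0, 0, 0],
  ],
  claw=[0.2, 0.2, 0.2, 0.2, 0.2],
)

```text
time: 24.65
eef_pos: [0.3747, 0.2964, -0.0337]
eef_rot: [0.001, 0.031, 1.0, 0.001]
contact_force: [-0.2, -0.8, 6.2]
grip_width: 0.0303
gripper_force: 39.7
```

>>> servo_tool(
  xyz=[
    [0, 0, 40],
    [0, 0, 85],
    [0, 0, 130],
    [0, 0, 175],
    [0, 0, 220],
  ],
  dr=[
    [0, 0, 0],
    [0, 0, 0],
    [0, 0, 0],
    [0, 0, 0],
    [0, 0, 0],
  ],
  claw=[0.2, 0.2, 0.2, 0.2, 0.2],
)

```text
time: 25.15
eef_pos: [0.3736, 0.2957, 0.1875]
eef_rot: [0.0, 0.031, 1.0, 0.0]
contact_force: [-0.2, -0.0, -1.5]
grip_width: 0.0302
gripper_force: 40.2
```

>>> servo_tool(
  xyz=[
    [5, -46, 10],
    [10, -92, 10],
    [15, -138, 10],
    [20, -184, 10],
    [25, -230, 10],
  ],
  dr=[
    [0, 0, 0],
    [0, 0, 0],
    [0, 0, 0],
    [0, 0, 0],
    [0, 0, 0],
  ],
  claw=[0.2, 0.2, 0.2, 0.2, 0.2],
)

```text
time: 25.65
eef_pos: [0.3987, 0.0643, 0.1956]
eef_rot: [0.001, 0.03, 1.0, 0.0]
contact_force: [1.2, 0.0, -0.5]
grip_width: 0.0303
gripper_force: 40.1
```

>>> servo_tool(
  xyz=[
    [0, -48, 0],
    [0, -96, 0],
    [0, -144, 0],
    [0, -192, 0],
    [0, -240, 0],
  ],
  dr=[
    [0, 0, 0],
    [0, 0, 0],
    [0, 0, 0],
    [0, 0, 0],
    [0, 0, 0],
  ],
  claw=[0.2, 0.2, 0.2, 0.2, 0.2],
)

```text
time: 26.15
eef_pos: [0.3985, -0.1759, 0.1956]
eef_rot: [0.001, 0.031, 1.0, -0.0]
contact_force: [2.0, 1.5, -0.4]
grip_width: 0.0302
gripper_force: 40.1
```

>>> servo_tool(
  xyz=[
    [-5, -48, 0],
    [-8, -96, 0],
    [-8, -144, 0],
    [-8, -185, 0],
    [-8, -196, 0],
  ],
  dr=[
    [0, 0, 0],
    [0, 0, 0],
    [0, 0, 0],
    [0, 0, 0],
    [0, 0, 0],
  ],
  claw=[0.2, 0.2, 0.2, 0.2, 0.2],
)

```text
time: 26.65
eef_pos: [0.3907, -0.3738, 0.1949]
eef_rot: [0.0, 0.033, 0.999, -0.001]
contact_force: [-0.4, -0.2, 0.1]
grip_width: 0.0303
gripper_force: 40.2
```

>>> servo_tool(
  xyz=[
    [0, 0, 0],
    [0, 0, -45],
    [0, 0, -90],
    [0, 0, -135],
    [0, 0, -170],
  ],
  dr=[
    [0, 0, 0],
    [0, 0, 0],
    [0, 0, 0],
    [0, 0, 0],
    [0, 0, 0],
  ],
  claw=[0.2, 0.2, 0.2, 0.2, 0.2],
)

```text
time: 27.15
eef_pos: [0.3903, -0.367, 0.0234]
eef_rot: [-0.001, 0.03, 1.0, 0.001]
contact_force: [1.1, -0.1, -0.0]
grip_width: 0.0307
gripper_force: 40.2
```

>>> servo_tool(
  xyz=[
    [0, 0, -12],
    [0, 0, -20],
    [0, 0, -23],
    [0, 0, -23],
    [0, 0, -23],
  ],
  dr=[
    [0, 0, 0],
    [0, 0, 0],
    [0, 0, 0],
    [0, 0, 0],
    [0, 0, 0],
  ],
  claw=[0.2, 0.2, 0.2, 0.2, 0.48],
)

```text
time: 27.65
eef_pos: [0.392, -0.3709, 0.0037]
eef_rot: [0.001, 0.031, 1.0, -0.001]
contact_force: [0.2, 0.9, 1.0]
grip_width: 0.0406
gripper_force: 0.0
```

>>> servo_tool(
  xyz=[
    [0, 0, 0],
    [0, 0, 20],
    [0, 0, 60],
    [0, 0, 110],
    [0, 0, 160],
  ],
  dr=[
    [0, 0, 0],
    [0, 0, 0],
    [0, 0, 0],
    [0, 0, 0],
    [0, 0, 0],
  ],
  claw=[0.48, 0.48, 0.48, 0.48, 0.48],
)

```text
time: 28.15
eef_pos: [0.3908, -0.37, 0.1644]
eef_rot: [0.0, 0.031, 1.0, -0.0]
contact_force: [0.6, -1.5, -0.5]
grip_width: 0.0409
gripper_force: 0.0
```

>>> servo_tool(
  xyz=[
    [10, 35, 30],
    [20, 80, 40],
    [25, 128, 40],
    [25, 176, 40],
    [25, 224, 40],
  ],
  dr=[
    [0, 0, 0],
    [0, 0, 0],
    [0, 0, 0],
    [0, 0, 0],
    [0, 0, 0],
  ],
  claw=[0.5, 0.5, 0.5, 0.5, 0.5],
)

```text
time: 28.65
eef_pos: [0.416, -0.1445, 0.2031]
eef_rot: [0.001, 0.031, 1.0, -0.0]
contact_force: [0.2, 0.2, 0.9]
grip_width: 0.0425
gripper_force: 0.0
```

>>> servo_tool(
  xyz=[
    [0, 48, 0],
    [0, 96, 0],
    [0, 144, 0],
    [0, 192, 0],
    [0, 240, 0],
  ],
  dr=[
    [0, 0, 0],
    [0, 0, 0],
    [0, 0, 0],
    [0, 0, 0],
    [0, 0, 0],
  ],
  claw=[0.4, 0.4, 0.4, 0.4, 0.4],
)

```text
time: 29.15
eef_pos: [0.4159, 0.0958, 0.2031]
eef_rot: [0.001, 0.031, 1.0, 0.0]
contact_force: [0.7, 0.4, -0.1]
grip_width: 0.034
gripper_force: 0.0
```

>>> servo_tool(
  xyz=[
    [0, 48, 0],
    [0, 90, 0],
    [-4, 95, 0],
    [-4, 95, 0],
  ],
  dr=[
    [0, 0, 0],
    [0, 0, 0],
    [0, 0, 0],
    [0, 0, 0],
  ],
  claw=[0.4, 0.4, 0.4, 0.4],
)

```text
time: 29.55
eef_pos: [0.4115, 0.1895, 0.2025]
eef_rot: [0.0, 0.03, 1.0, -0.0]
contact_force: [0.0, -0.4, -0.2]
grip_width: 0.0343
gripper_force: 0.0
```

Run:
```python
from h import *
s=bot.get_state(); print(s['time'],s['eef_pos'],s['eef_rot'])
w=capture('wrist'); np.savez('w10.npz',**w); W=wpts(w); Wt=pts(capture('top'))
blobs(Wt,.32,.46,-.42,-.19,.040,.06,'board',20)
blobs(W,.455,.575,.108,.235,.079,.1,'tray'); blobs(W,.36,.435,.16,.22,.075,.1,'handle')
im=w['img']; blobs(W,.39,.62,-.06,.1,.036,.046,'rim',80,(im[...,0]>120)&(im.min(2)>70))
save('w10',im)
```

```text
29.55 [0.41148493 0.18953769 0.20249266] [ 1.27559326e-04  2.95586024e-02  9.99563039e-01 -5.87245922e-05]
board[440. 281.] 188 rect mm [ 399.6 -306.9] [31.6 41.2] 85.2 z [0.04  0.044 0.049]
board[414. 281.] 180 rect mm [ 398.2 -245.8] [30.9 39.5] 89.2 z [0.041 0.045 0.05 ]
board[467. 283.] 183 rect mm [ 395.2 -368.9] [31.6 39.8] 83.9 z [0.041 0.044 0.051]
tray[279. 287.] 1074 rect mm [481.  144.5] [31.3 53.3] 86.7 z [0.081 0.085 0.09 ]
tray[286. 356.] 660 rect mm [547.  146.6] [20.7 57.9] 84.7 z [0.081 0.084 0.088]
handle[322. 211.] 1017 rect mm [408.4 190.4] [14.  53.1] 88.9 z [0.082 0.086 0.088]
rim[182. 284.] 1026 rect mm [512.8  31.6] [110.9 113.2] 87.8 z [0.04  0.041 0.042]
```

View pics/w10.png

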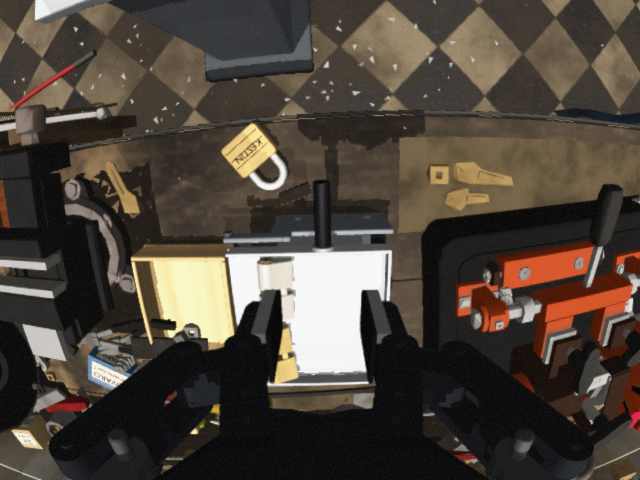

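>>> servo_tool(
  xyz=[
    [-13, 1, -40],
    [-13, 1, -80],
    [-13, 1, -120],
    [-13, 1, -150],
    [-13, 1, -165],
  ],
  dr=[
    [0, 0, 0],
    [0, 0, 0],
    [0, 0, 0],
    [0, 0, 0],
    [0, 0, 0],
  ],
  claw=[0.4, 0.4, 0.4, 0.4, 0.4],
)

```text
time: 30.15
eef_pos: [0.3977, 0.1874, 0.0351]
eef_rot: [-0.002, 0.032, 0.999, -0.001]
contact_force: [0.7, 0.5, 0.0]
grip_width: 0.0338
gripper_force: 0.0
```

>>> servo_tool(
  xyz=[
    [0, 0, -8],
    [0, 0, -15],
    [0, 0, -15],
    [0, 0, -15],
    [0, 0, -15],
  ],
  dr=[
    [0, 0, 0],
    [0, 0, 0],
    [0, 0, 0],
    [0, 0, 0],
    [0, 0, 0],
  ],
  claw=[0.4, 0.4, 0, 0, 0],
  newtons=50,
)

```text
time: 30.65
eef_pos: [0.3996, 0.1908, 0.0229]
eef_rot: [0.001, 0.031, 1.0, 0.001]
contact_force: [-1.0, 4.3, -3.8]
grip_width: 0.0126
gripper_force: 48.7
```

>>> servo_tool(
  xyz=[
    [0, 0, 0],
    [0, 0, 0],
  ],
  dr=[
    [0, 0, 0],
    [0, 0, 0],
  ],
  claw=[0, 0],
)

```text
time: 30.85
eef_pos: [0.3997, 0.1908, 0.0229]
eef_rot: [0.001, 0.031, 1.0, 0.001]
contact_force: [-1.1, 4.7, -2.1]
grip_width: 0.012
gripper_force: 48.8
```

Run:
```python
from h import *
Wt=pts(capture('top')); c=capture('scene'); W=pts(c); im=c['img']
blobs(W,.39,.62,-.06,.1,.034,.048,'rim scene',60,(im[...,0]>120)&(im.min(2)>70))
```

```text
rim scene[293. 254.] 238 rect mm [598.4   4. ] [85.7 82.3] 25.3 z [0.035 0.04  0.047]
```

Run:
```python
from h import *
w=capture('wrist'); W=wpts(w); im=w['img']
blobs(W,.39,.62,-.1,.12,.034,.048,'rim',40,(im[...,0]>120)&(im.min(2)>60))
blobs(W,.39,.62,-.1,.12,-.005,.012,'floor',100,(im[...,0]>150)&(im.min(2)>80))
c=capture('top'); W=pts(c); im=c['img']; blobs(W,.39,.62,-.1,.12,.03,.05,'rimtop',20,(im[...,0]>120)&(im.min(2)>60))
```

```text
rim[ 76. 380.] 1825 rect mm [467.8  12. ] [ 56.6 117.8] 33.4 z [0.035 0.04  0.042]
rim[ 30. 439.] 72 rect mm [554.5 -87.7] [ 8.1 24.8] 13.6 z [0.038 0.039 0.04 ]
rim[ 41. 451.] 120 rect mm [574.4 -84.6] [32.2 10.3] 79.0 z [0.035 0.037 0.039]
rim[ 71. 463.] 79 rect mm [567.8 -38.2] [24.6  9.4] 80.4 z [0.042 0.045 0.046]
rim[ 57. 474.] 148 rect mm [591.9 -72.1] [19.3 49.3] 51.6 z [0.035 0.038 0.045]
floor[159. 287.] 3924 rect mm [420.   83.2] [50.  85.4] 25.9 z [-0.002 -0.001  0.   ]
floor[ 83. 263.] 118 rect mm [396.   27.5] [ 9.2 15.6] 60.6 z [-0.001 -0.001  0.   ]
floor[ 27. 278.] 624 rect mm [405.  -37.9] [43.3 30.6] 86.3 z [-0.001  0.005  0.009]
floor[ 68. 276.] 290 rect mm [405.6  10.1] [16.4 17.9] 83.6 z [-0.002 -0.001  0.   ]
floor[ 82. 309.] 320 rect mm [433.7  17.7] [23.  28.6] 0.4 z [-0.001 -0.001  0.   ]
floor[120. 345.] 1258 rect mm [458.2  31.8] [116.1   9.6] 85.4 z [0.    0.005 0.011]
floor[ 97. 390.] 1214 rect mm [497.6   1.5] [38.9 73.2] 31.3 z [0.004 0.004 0.01 ]
rimtop[293. 230.] 405 rect mm [537.2  29.3] [113.8 160.1] 87.4 z [0.035 0.04  0.044]
rimtop[317. 191.] 66 rect mm [602.9 -13.3] [36.1 30.5] 5.7 z [0.034 0.04  0.043]
rimtop[346. 190.] 53 rect mm [610.6 -85.9] [17.9 16.8] 64.3 z [0.034 0.041 0.046]
rimtop[299. 208.] 81 rect mm [567.6  23.7] [35.2 14.9] 19.6 z [0.035 0.046 0.049]
rimtop[347. 206.] 29 rect mm [575.4 -88.7] [20.8  7.6] 76.5 z [0.034 0.037 0.04 ]
rimtop[347. 214.] 28 rect mm [555.6 -89. ] [ 6.7 20.1] 14.0 z [0.036 0.039 0.043]
```

The box has been knocked about 29 mm in +x: its rim centre now reads (0.537, 0.029). I'll let go of the handle, grip the tab again and put the box back.

>>> servo_tool(
  xyz=[
    [0, 0, 0],
    [0, 0, 0],
    [0, 0, 0],
    [0, 0, 40],
    [0, 0, 90],
  ],
  dr=[
    [0, 0, 0],
    [0, 0, 0],
    [0, 0, 0],
    [0, 0, 0],
    [0, 0, 0],
  ],
  claw=[0.5, 0.5, 0.5, 0.5, 0.5],
)

```text
time: 31.55
eef_pos: [0.3973, 0.1888, 0.1117]
eef_rot: [-0.003, 0.031, 1.0, -0.001]
contact_force: [1.4, 0.6, -0.4]
grip_width: 0.0426
gripper_force: 0.0
```

>>> servo_tool(
  xyz=[
    [0, 0, 45],
    [20, 0, 90],
    [50, -20, 100],
    [80, -40, 100],
    [110, -60, 100],
  ],
  dr=[
    [0, 0, -0.14],
    [0, 0, -0.28],
    [0, 0, -0.42],
    [0, 0, -0.56],
    [0, 0, -0.7],
  ],
  claw=[0.5, 0.5, 0.5, 0.5, 0.5],
)

```text
time: 32.05
eef_pos: [0.5103, 0.129, 0.2132]
eef_rot: [0.001, 0.374, 0.927, 0.001]
contact_force: [0.1, -0.2, 0.3]
grip_width: 0.0425
gripper_force: 0.0
```

>>> servo_tool(
  xyz=[
    [25, -25, 0],
    [50, -50, 0],
    [75, -75, 0],
    [95, -95, 0],
    [110, -105, 0],
  ],
  dr=[
    [0, 0, -0.14],
    [0, 0, -0.28],
    [0, 0, -0.42],
    [0, 0, -0.56],
    [0, 0, -0.7],
  ],
  claw=[0.5, 0.5, 0.5, 0.5, 0.5],
)

```text
time: 32.55
eef_pos: [0.62, 0.0226, 0.2119]
eef_rot: [0.0, 0.67, 0.742, -0.0]
contact_force: [0.2, -0.0, 0.2]
grip_width: 0.0427
gripper_force: 0.0
```

>>> servo_tool(
  xyz=[
    [0, 0, 0],
    [0, 0, 0],
  ],
  dr=[
    [0, 0, -0.15],
    [0, 0, -0.15],
  ],
  claw=[0.5, 0.5],
)

```text
time: 32.75
eef_pos: [0.6191, 0.0241, 0.2117]
eef_rot: [-0.0, 0.722, 0.692, -0.0]
contact_force: [0.1, 0.5, -0.9]
grip_width: 0.0431
gripper_force: 0.0
```

Run:
```python
from h import *
s=bot.get_state(); print(s['time'],s['eef_pos'],s['eef_rot'])
w=capture('wrist'); W=wpts(w); im=w['img']
m=(im[...,0]>120)&(im.min(2)>60)
blobs(W,.39,.7,-.1,.12,.035,.046,'rim',100,m); blobs(W,.5,.7,-.05,.1,.115,.14,'tabtop',60,m)
blobs(W,.455,.575,.108,.235,.079,.1,'tray'); save('w11',im)
```

```text
32.75 [0.61910275 0.02411233 0.21171399] [-2.20587909e-04  7.21769882e-01  6.92132957e-01 -3.98228172e-04]
rim[230. 184.] 1817 rect mm [539.3  30.7] [109.2 166.6] 87.3 z [0.039 0.041 0.042]
rim[304. 250.] 130 rect mm [600.5 -24.9] [ 5.5 26.2] 88.1 z [0.04  0.041 0.043]
rim[284. 305.] 111 rect mm [574.  -89.1] [22.8  7.3] 70.6 z [0.036 0.038 0.039]
rim[317. 303.] 170 rect mm [609.3 -85.8] [17.  16.6] 3.8 z [0.037 0.042 0.046]
tabtop[322. 223.] 701 rect mm [619.8  27. ] [43.   9.2] 87.4 z [0.125 0.127 0.128]
tray[229.  85.] 2246 rect mm [546.9 138.1] [57.9 31.8] 3.8 z [0.082 0.087 0.091]
tray[157.  87.] 1918 rect mm [481.6 144.4] [31.6 54.9] 86.4 z [0.081 0.087 0.091]
```

>>> servo_tool(
  xyz=[
    [1, 3, -45],
    [1, 3, -90],
    [1, 3, -130],
    [1, 3, -155],
    [1, 3, -159],
  ],
  dr=[
    [0, 0, 0],
    [0, 0, 0],
    [0, 0, 0],
    [0, 0, 0],
    [0, 0, 0],
  ],
  claw=[0.5, 0.5, 0.5, 0.5, 0.5],
  newtons=100,
)

```text
time: 33.3
eef_pos: [0.6169, 0.0282, 0.0498]
eef_rot: [-0.002, 0.72, 0.694, -0.003]
contact_force: [-0.1, -0.6, -0.3]
grip_width: 0.0428
gripper_force: 0.0
```

>>> servo_tool(
  xyz=[
    [0, 0, 0],
    [0, 0, 0],
    [0, 0, 0],
    [0, 0, 0],
    [0, 0, 0],
  ],
  dr=[
    [0, 0, 0],
    [0, 0, 0],
    [0, 0, 0],
    [0, 0, 0],
    [0, 0, 0],
  ],
  claw=[0, 0, 0, 0, 0],
)

```text
time: 33.8
eef_pos: [0.6209, 0.0281, 0.0554]
eef_rot: [0.001, 0.721, 0.693, 0.001]
contact_force: [-1.4, 0.8, 6.8]
grip_width: 0.0087
gripper_force: 98.8
```

>>> servo_tool(
  xyz=[
    [0, 0, 5],
    [-8, 0, 5],
    [-18, 1, 5],
    [-26, 2, 5],
    [-31, 2, 5],
  ],
  dr=[
    [0, 0, 0],
    [0, 0, 0],
    [0, 0, 0],
    [0, 0, 0],
    [0, 0, 0],
  ],
  claw=[0, 0, 0, 0, 0],
)

```text
time: 34.3
eef_pos: [0.5874, 0.03, 0.0578]
eef_rot: [-0.0, 0.721, 0.693, -0.001]
contact_force: [0.3, 0.8, -2.7]
grip_width: 0.0087
gripper_force: 97.4
```

>>> servo_tool(
  xyz=[
    [0, 0, -2],
    [0, 0, -4],
    [0, 0, -5],
    [0, 0, -5],
    [0, 0, -5],
  ],
  dr=[
    [0, 0, 0],
    [0, 0, 0],
    [0, 0, 0],
    [0, 0, 0],
    [0, 0, 0],
  ],
  claw=[0, 0, 0, 0, 0.5],
)

```text
time: 34.8
eef_pos: [0.59, 0.0299, 0.0542]
eef_rot: [0.001, 0.721, 0.692, 0.001]
contact_force: [0.7, -0.4, -0.4]
grip_width: 0.022
gripper_force: 0.0
```

>>> servo_tool(
  xyz=[
    [0, 0, 0],
    [0, 0, 0],
    [0, 0, 30],
    [0, 0, 80],
    [0, 0, 130],
  ],
  dr=[
    [0, 0, 0],
    [0, 0, 0],
    [0, 0, 0],
    [0, 0, 0],
    [0, 0, 0],
  ],
  claw=[0.5, 0.5, 0.5, 0.5, 0.5],
)

```text
time: 35.3
eef_pos: [0.5885, 0.0298, 0.1836]
eef_rot: [-0.001, 0.721, 0.692, -0.001]
contact_force: [0.7, -1.0, -0.0]
grip_width: 0.0427
gripper_force: 0.0
```

Run:
```python
from h import *
w=capture('wrist'); W=wpts(w); im=w['img']
m=(im[...,0]>120)&(im.min(2)>60)
blobs(W,.39,.7,-.1,.12,.035,.046,'rim',300,m); blobs(W,.5,.7,-.05,.1,.115,.14,'tabtop',60,m)
blobs(W,.455,.575,.108,.235,.079,.1,'tray')
```

```text
rim[227. 199.] 2213 rect mm [508.6  31.7] [110.3 165.6] 87.6 z [0.039 0.041 0.042]
tabtop[322. 239.] 835 rect mm [589.2  28.7] [43.  9.] 87.4 z [0.125 0.127 0.128]
tray[260.  85.] 2836 rect mm [547.  138.1] [57.3 31.6] 3.8 z [0.082 0.087 0.091]
tray[178.  87.] 2433 rect mm [481.5 144.5] [32.  54.2] 86.9 z [0.081 0.087 0.091]
```

>>> servo_tool(
  xyz=[
    [0, 20, 25],
    [-25, 50, 30],
    [-55, 75, 30],
    [-85, 100, 30],
    [-115, 120, 30],
  ],
  dr=[
    [0, 0, 0.14],
    [0, 0, 0.28],
    [0, 0, 0.42],
    [0, 0, 0.56],
    [0, 0, 0.7],
  ],
  claw=[0.4, 0.4, 0.4, 0.4, 0.4],
)

```text
time: 35.85
eef_pos: [0.4729, 0.151, 0.2127]
eef_rot: [-0.0, 0.438, 0.899, 0.0]
contact_force: [0.5, 0.6, 0.6]
grip_width: 0.0342
gripper_force: 0.0
```

>>> servo_tool(
  xyz=[
    [-25, 15, 0],
    [-50, 30, 0],
    [-70, 40, 0],
    [-75, 41, 0],
    [-75, 41, 0],
  ],
  dr=[
    [0, 0, 0.14],
    [0, 0, 0.28],
    [0, 0, 0.42],
    [0, 0, 0.56],
    [0, 0, 0.7],
  ],
  claw=[0.4, 0.4, 0.4, 0.4, 0.4],
)

```text
time: 36.35
eef_pos: [0.3981, 0.1913, 0.213]
eef_rot: [-0.0, 0.102, 0.995, 0.0]
contact_force: [0.3, -0.0, -0.5]
grip_width: 0.0339
gripper_force: 0.0
```

>>> servo_tool(
  xyz=[
    [0, 0, -20],
    [0, 0, -60],
    [0, 0, -105],
    [0, 0, -145],
    [0, 0, -165],
  ],
  dr=[
    [0, 0, 0.14],
    [0, 0, 0.15],
    [0, 0, 0.15],
    [0, 0, 0.15],
    [0, 0, 0.15],
  ],
  claw=[0.4, 0.4, 0.4, 0.4, 0.4],
)

```text
time: 36.85
eef_pos: [0.3969, 0.1899, 0.045]
eef_rot: [-0.002, 0.031, 1.0, -0.001]
contact_force: [-0.0, 0.6, 0.6]
grip_width: 0.0341
gripper_force: 0.0
```

>>> servo_tool(
  xyz=[
    [0, 0, -15],
    [0, 0, -25],
    [0, 0, -25],
    [0, 0, -25],
    [0, 0, -25],
  ],
  dr=[
    [0, 0, 0],
    [0, 0, 0],
    [0, 0, 0],
    [0, 0, 0],
    [0, 0, 0],
  ],
  claw=[0.4, 0.4, 0, 0, 0],
  newtons=50,
)

```text
time: 37.35
eef_pos: [0.399, 0.1907, 0.0234]
eef_rot: [0.0, 0.03, 1.0, -0.0]
contact_force: [-0.4, -0.5, -4.9]
grip_width: 0.0123
gripper_force: 48.6
```

Run:
```python
from h import *
c=capture('top'); W=pts(c); im=c['img']; blobs(W,.39,.62,-.1,.12,.03,.05,'rimtop',60,(im[...,0]>120)&(im.min(2)>60))
blobs(W,.32,.46,-.42,-.19,.040,.06,'board',20)
print(bot.get_state()['grip_width'],bot.get_state()['eef_pos'])
```

```text
rimtop[294. 232.] 566 rect mm [509.2  31.3] [113.1 165.6] 87.2 z [0.034 0.041 0.048]
board[440. 281.] 187 rect mm [ 399.5 -306.6] [32.1 40.8] 86.2 z [0.041 0.044 0.049]
board[414. 282.] 185 rect mm [ 398.4 -246. ] [39.2 31.3] 0.6 z [0.04  0.044 0.049]
board[468. 284.] 182 rect mm [ 395.3 -369.5] [31.2 39.7] 85.9 z [0.041 0.045 0.049]
0.01246478767580371 [0.39897432 0.19075231 0.02340354]
```

>>> servo_tool(
  xyz=[
    [0, -1.4, 8.4],
    [0, -3.7, 16.7],
    [0, -6.7, 24.7],
    [0, -10.6, 32.3],
    [0, -15.2, 39.5],
  ],
  dr=[
    [0, 0, 0],
    [0, 0, 0],
    [0, 0, 0],
    [0, 0, 0],
    [0, 0, 0],
  ],
  claw=[0, 0, 0, 0, 0],
)

```text
time: 37.9
eef_pos: [0.3986, 0.1769, 0.0638]
eef_rot: [-0.0, 0.032, 0.999, 0.002]
contact_force: [-2.4, 7.9, -9.6]
grip_width: 0.0126
gripper_force: 48.7
```

>>> servo_tool(
  xyz=[
    [0, -5.3, 6.8],
    [0, -11.2, 12.9],
    [0, -14.4, 15.7],
    [0, -14.4, 15.7],
    [0, -14.4, 15.7],
  ],
  dr=[
    [0, 0, 0],
    [0, 0, 0],
    [0, 0, 0],
    [0, 0, 0],
    [0, 0, 0],
  ],
  claw=[0, 0, 0, 0, 0],
)

```text
time: 38.4
eef_pos: [0.3982, 0.1637, 0.0806]
eef_rot: [-0.0, 0.032, 0.999, 0.003]
contact_force: [-5.3, 11.3, 2.9]
grip_width: 0.0122
gripper_force: 49.2
```

>>> servo_tool(
  xyz=[
    [0, 0, 0],
    [0, 0, 0],
    [0, 0, 0],
    [0, 0, 0],
    [0, 0, 0],
  ],
  dr=[
    [0, 0, 0],
    [0, 0, 0],
    [0, 0, 0],
    [0, 0, 0],
    [0, 0, 0],
  ],
  claw=[0, 0, 0, 0, 0],
)

```text
time: 38.9
eef_pos: [0.3982, 0.1638, 0.0805]
eef_rot: [-0.0, 0.032, 0.999, 0.003]
contact_force: [-6.1, 10.0, 3.9]
grip_width: 0.012
gripper_force: 49.2
```

Run:
```python
from h import *
c=capture('top'); W=pts(c);d=capture('scene')
save('tip',np.hstack([cv2.resize(c['img'][150:310,180:340],(400,400)),cv2.resize(d['img'][220:380,220:380],(400,400))]))
```

```text
(no output)
```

View pics/tip.png

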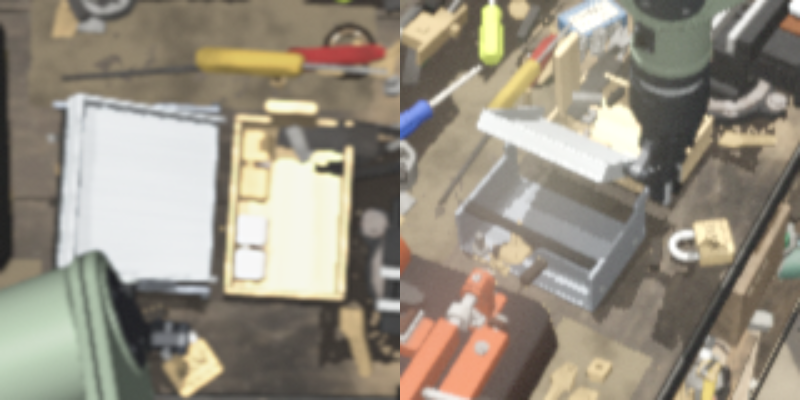

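Both full cylinders are in the box, the brass one at about (255,165) and the nickel one at about (250,245). The tray is tipped, so I'll lower it along the same arc.

>>> servo_tool(
  xyz=[
    [0, 3.2, -2.8],
    [0, 9.1, -8.9],
    [0, 14.4, -15.7],
    [0, 19, -22.9],
    [0, 22.9, -30.5],
  ],
  dr=[
    [0, 0, 0],
    [0, 0, 0],
    [0, 0, 0],
    [0, 0, 0],
    [0, 0, 0],
  ],
  claw=[0, 0, 0, 0, 0],
)

```text
time: 39.5
eef_pos: [0.3989, 0.1839, 0.0499]
eef_rot: [0.0, 0.03, 1.0, -0.0]
contact_force: [-2.1, -1.0, 6.2]
grip_width: 0.0122
gripper_force: 51.7
```

>>> servo_tool(
  xyz=[
    [0, 3, -8],
    [0, 5.3, -16.3],
    [0, 6.7, -24.5],
    [0, 6.7, -24.5],
    [0, 6.7, -24.5],
  ],
  dr=[
    [0, 0, 0],
    [0, 0, 0],
    [0, 0, 0],
    [0, 0, 0],
    [0, 0, 0],
  ],
  claw=[0, 0, 0, 0, 0.4],
)

```text
time: 40.0
eef_pos: [0.3999, 0.1911, 0.0242]
eef_rot: [0.001, 0.031, 1.0, 0.001]
contact_force: [0.5, 0.0, -0.2]
grip_width: 0.0258
gripper_force: 0.0
```

>>> servo_tool(
  xyz=[
    [0, 0, 0],
    [0, 0, 0],
    [0, 0, 40],
    [0, 0, 85],
    [-5, 0, 130],
  ],
  dr=[
    [0, 0, 0],
    [0, 0, 0],
    [0, 0, 0],
    [0, 0, 0],
    [0, 0, 0],
  ],
  claw=[0.4, 0.4, 0.4, 0.4, 0.4],
)

```text
time: 40.5
eef_pos: [0.3943, 0.1908, 0.155]
eef_rot: [0.0, 0.031, 1.0, 0.0]
contact_force: [0.7, 0.2, -0.3]
grip_width: 0.034
gripper_force: 0.0
```

>>> servo_tool(
  xyz=[
    [-10, 30, 20],
    [-20, 70, 30],
    [-20, 100, 40],
    [-20, 100, 40],
    [-20, 100, 40],
  ],
  dr=[
    [0, 0, 0],
    [0, 0, 0],
    [0, 0, 0],
    [0, 0, 0],
    [0, 0, 0],
  ],
  claw=[0.4, 0.4, 0.4, 0.4, 0.4],
)

```text
time: 41.0
eef_pos: [0.3739, 0.2909, 0.1933]
eef_rot: [0.0, 0.03, 1.0, -0.0]
contact_force: [-0.5, -0.5, -0.1]
grip_width: 0.0342
gripper_force: 0.0
```

Run:
```python
from h import *
c=capture('top'); W=pts(c); im=c['img']; m=(im[...,0]>120)&(im.min(2)>60)
blobs(W,.39,.62,-.1,.12,.034,.05,'rimtop',60,m)
blobs(W,.42,.6,-.02,.085,.015,.034,'in box',30); blobs(W,.32,.46,-.42,-.19,.040,.06,'board',20)
for x,y in((.5,.12),(.5,.17),(.5,.22)):
  k=(abs(W[...,0]-x)<.03)&(abs(W[...,1]-y)<.006); print('tray z',y,np.nanmedian(W[k][:,2]).round(4))
blobs(W,.32,.42,.08,.16,.01,.03,'padlock'); print(bot.get_state()['time'],bot.get_state()['eef_pos'],bot.get_state()['contact_force'])
```

```text
rimtop[293. 237.] 453 rect mm [509.2  31.6] [112.8 165.8] 86.8 z [0.036 0.04  0.044]
rimtop[299. 208.] 76 rect mm [567.9  23.1] [35.  13.4] 19.5 z [0.043 0.047 0.049]
in box[281. 215.] 349 rect mm [547.8  66.5] [29.5 83.8] 87.6 z [0.017 0.024 0.029]
in box[293. 205.] 43 rect mm [575.1  38.3] [19.6 14.3] 1.7 z [0.027 0.03  0.032]
in box[279. 248.] 311 rect mm [472.3  69.2] [30.8 57.6] 87.1 z [0.017 0.022 0.026]
board[414. 281.] 177 rect mm [ 398.4 -245.9] [39.2 31.4] 0.1 z [0.041 0.045 0.05 ]
board[440. 281.] 182 rect mm [ 399.4 -307.2] [31.7 40.6] 86.3 z [0.04  0.044 0.049]
board[467. 283.] 187 rect mm [ 395.4 -368.8] [30.9 40.2] 81.1 z [0.041 0.044 0.049]
tray z 0.12 0.073
tray z 0.17 0.073
tray z 0.22 0.0731
padlock[255. 294.] 391 rect mm [369.8 129.4] [66.9 44.8] 36.2 z [0.011 0.019 0.023]
41.05 [0.37372734 0.29016328 0.19295492] [-0.8745287  -0.98841207  0.68542783]
```

```bash
python3 -c "
from station import workorder
print(workorder.close_job())"
```

```text
the job is handed in; nothing more can be done
None
```

I handed the job in with both full cylinders found this run in the parts box, all three half cylinders on the board, the tray level and the padlock and tape untouched; the system returned no verdict.

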